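# Put the brass weights back in their case and snap its cover on

## Robot

A 6-joint arm with a two-finger parallel gripper is mounted at the origin on a cart in front of the work surface, level with it; the furniture and walls round the work are solid. World frame = base frame: x ahead of the robot, y to its left, z up, the work surface at z = 0. Lengths are in mm, angles in rad, forces in N, time in s.
With the tool pointing down it reaches from about 350 to 775 mm from the base axis. Payload 7.3 kg.
Tool frame: the origin (TCP) lies at the very end of the fingers, on their centre line; the grasp point (between the pads) lies 19 mm behind it; z points along the fingers, y is the direction in which the jaws open and shut (so a half turn about z gives the same grasp; the last joint's range is limited). The gripper opens to 92 mm and grips with 3 to 60 N. Pads are 19 mm wide; open, the fingers measure 130 mm over their backs; the gripper's body (75 mm by 190 mm) begins 47 mm behind the grasp point.
Start: joints at [0.992, 0.342, 1.524, -0, 1.275, -0.146], TCP at [220.181, 476.619, 226.741] pointing down, gripper open.
Joint ranges: [-2.53, 2.53], [-0.77, 2.02], [0.04, 2.7], [-1, 4.14], [0.28, 2.66], [-3.11, 3.11]. Speed limits (rad/s): [2.57, 2.57, 3.14, 3.14, 3.14, 3.14].

## Interface

Orientations are given as [roll, pitch, yaw] about the fixed x, y, z axes, in that order (R = Rz(yaw) Ry(pitch) Rx(roll)).
In Python, from plant import bot gives the robot as it stands.
- The arm moves only by the tool arm_command, never from a script. Its argument "targets" is a list of rows, each an object of numbers: "x", "y", "z": the shift along the world's x, y, z in cm; "roll": the turn about the world's z in rad. In form: [{"x": .., "y": .., "z": .., "roll": ..}, ...]. A call has 1 to 8 rows; each row is the pose to reach, as a shift and turn from the pose commanded when the call began; what a row does not reach only later rows make up. A row lasts 1/12 s, in which the tool goes at most 41.7 mm and 7.16 degrees, less where a joint would pass 70% of its speed; a pose out of reach is approached as far as the arm can. A call with a gripper value outside its range is refused whole. "fingers" is the opening, from 0 (shut) to 1 (fully open), set as the call begins (left out, the last holds). The fingers move at their own pace and stop on an object; the grip force is fixed at half the most. Time passes only in rows, so rows that repeat a pose let the fingers close. It gives the time, the measured TCP pose, the force and the opening at its end, in the units of the state.
- bot.get_obs(): the state, without advancing time (a new reading comes with each control period).
- bot.capture(name): name is "scene" or "top" or "wrist"; returns a dict with "img" (480x640x3 uint8, blue, green, red), "fx", "fy", "cx", "cy" (pixels), "position" and "rotation" of the camera in the world; the wrist camera has in their place "hand_eye" (4x4, takes a point from camera to tool coordinates, whose origin is the TCP and whose axes are the flange's). Camera axes: x right, y down, z forward; pixel columns grow to the right and rows downward; lengths in mm; the calibration is good to about 2 mm. A picture is of the moment at which its call begins: read the wrist's pose just before it. There is no depth.
- bot.close_job(): hands the job in, once; it reports no verdict.
The state is a dict: "time": time; "joint_positions": joint angles; "dq": joint speeds; "tau": joint torques, N m; "tool_pos": TCP position; "tcp_rot": TCP orientation; "contact_force": force on the tool from outside, world axes, zero at the start; "moment": the same for the moment, N m; "grip_width": finger opening in mm.
Only numpy, scipy, OpenCV 4.12 (cv2) and the standard library are available. Lean on these libraries where they do the work, as an engineer would, in place of code of your own. Each camera call takes 0.05 s, during which the arm holds its last target.

## Task

Put the calibration weights away: stand each of the three brass weights at the front of the mat in the bored seat of the weight case that was made for its size, then set the cover on the case and press it down until it has clicked home on all four sides. The rubber stopper among the weights stays where it is; let go of everything at the end.

Things in the scene. Friction and masses are not known exactly. Their poses are not given: they have to be found in the camera images.
- weight_case: weight case without its cover, fixed: black tray, flange 166 x 74 x 4 mm, on it a plug 148 x 56 mm, edges rounded by 4 mm, whose wooden top is 20 mm above the underside. Origin: centre of the underside, on the mat (7.5 mm above the worktop). x along the length (row of seats), z up. In mid-side on all four sides a sprung bar stands out 3.7 mm, 10.5 mm above the underside
- cover_grip (a point): loose grey cover: hood 161 x 69 mm, top 58 mm over its lower edge, centred on it a rib 70 (x) x 14 (y) x 19 mm high. Point: mid-rib, 68 mm above the lower edge; x lengthwise, z up. Either way round; play 1.5 mm. Beads in its 4 walls snap under the case's sprung bars: it stops on them 8 mm high, then needs 10 N; home when the lower edge meets the flange (point 72 mm above the case's underside)
- weight_200_mid (a point): the largest of the three brass weights at the front of the mat, loose, upright, 30 mm across and 44 mm high, 200 g, with a narrower knob at the top. This point: on its axis, half-way up; z up
- weight_100_mid (a point): the middle of the three brass weights at the front of the mat, loose, upright, 24 mm across and 35 mm high, 100 g, with a narrower knob at the top. This point: on its axis, half-way up; z up
- weight_50_mid (a point): the smallest of the three brass weights at the front of the mat, loose, upright, 19 mm across and 28 mm high, 50 g, with a narrower knob at the top. This point: on its axis, half-way up; z up
- seat_200_floor (a point): wooden seat block in the case, fixed, for the largest weight: bore 35 mm wide and 10 mm deep, with a mouth flared to 43 mm. This point: centre of the bore's floor, 10 mm above the underside of the case; the block's top, flush with the tray, is 10 mm above it. Three such blocks in a row along the case's x, 46 mm apart, in any order
- seat_100_floor (a point): wooden seat block in the case, fixed, for the middle weight: bore 29 mm wide and 10 mm deep, with a mouth flared to 37 mm. This point: centre of the bore's floor, 10 mm above the underside of the case; the block's top, flush with the tray, is 10 mm above it. Three such blocks in a row along the case's x, 46 mm apart, in any order
- seat_50_floor (a point): wooden seat block in the case, fixed, for the smallest weight: bore 24 mm wide and 10 mm deep, with a mouth flared to 32 mm. This point: centre of the bore's floor, 10 mm above the underside of the case; the block's top, flush with the tray, is 10 mm above it. Three such blocks in a row along the case's x, 46 mm apart, in any order
- stopper_mid (a point): a loose reddish rubber stopper standing among the weights, 32 mm across at the top, 28 mm high, narrower at the foot; it does not belong in the case. This point: on its axis, half-way up

How it is judged:
By the outcome, as a careful person would: the job done as asked, in the order asked, and still so for the second after the job is handed in, with the robot touching nothing.
It also fails if it takes over 90 s, if anything falls off the work surface, if the arm or the gripper's body presses on something with over 40 N, if the wrist force passes 120 N, or if a joint passes its speed limit or range.

## Working session

There is one attempt and no reset: what is moved stays moved. The work goes in short steps, Python scripts to look and compute and a tool call to move; the robot and the scene stay as the last step left them, time stands still between calls to the robot, and variables do not carry over. Pictures are saved under pics/ and viewed, and the job is handed in when it is done.

Besides the shell and the picture viewer there is one more tool, called as name(argument=value, ...) on one line, values as JSON. arm_command: Moves the arm, as the interface text tells. Its arguments: {"type":"object","properties":{"targets":{"type":"array","items":{"type":"object","properties":{"x":{"type":"number"},"y":{"type":"number"},"z":{"type":"number"},"roll":{"type":"number"}}}},"fingers":{"type":"number"}},"required":["targets"]}

```bash
ls; mkdir -p pics
python3 - <<'E'
from plant import bot
import cv2,pickle
o=bot.get_obs();print({k:o[k] for k in o})
d={}
for n in ["scene","top","wrist"]:
    c=bot.capture(n);d[n]=c;cv2.imwrite(f"pics/{n}0.png",c["img"]);print(n,{k:c[k] for k in c if k!="img"})
pickle.dump(d,open("cap0.pkl","wb"))
E
```

```text
pics
{'time': 0.0, 'joint_positions': array([ 9.92001806e-01,  3.42714467e-01,  1.52502598e+00, -3.52253574e-06,
        1.27538917e+00, -1.46021396e-01]), 'dq': array([ 7.46512759e-04,  8.81688526e-05, -2.13434582e-03,  5.29413216e-04,
       -8.95583180e-04,  1.24482254e-04]), 'tau': array([ 6.30788036e-04, -4.31246746e+01, -2.44210660e+01,  7.16690160e-02,
        5.60832547e-02, -1.24039111e-04]), 'tool_pos': array([219.94454093, 476.2564    , 226.04611907]), 'tcp_rot': array([-3.14007155e+00, -2.20300682e-04,  2.70882039e+00]), 'contact_force': array([-0.39043416, -0.02505278, -0.99500902]), 'moment': array([-0.01573333, -0.01104607, -0.01444285]), 'grip_width': 91.96967421488529}
scene {'fx': 580.1117299342109, 'fy': 580.1117299342109, 'cx': 315.8615776762657, 'cy': 240.72471107750218, 'position': array([ 109.85467848, -570.9913592 ,  716.18735434]), 'rotation': array([-2.3932238 ,  0.00350884, -0.89941076])}
top {'fx': 459.6567708095892, 'fy': 459.6567708095892, 'cx': 314.89413678116046, 'cy': 237.85625312437924, 'position': array([ 460.65580682, -217.52805471,  919.73450793]), 'rotation': array([-2.99269214,  0.01976108, -1.54624705])}
wrist {'fx': 364.2057913410867, 'fy': 364.2057913410867, 'cx': 321.07058579229033, 'cy': 238.7846340764582, 'hand_eye': array([[ 2.91746105e-04, -9.54285025e-01, -2.98897987e-01,
         8.10148379e+01],
       [ 9.99999946e-01,  3.23872373e-04, -5.79477530e-05,
         2.34966452e-01],
       [ 1.52103473e-04, -2.98897954e-01,  9.54285068e-01,
        -1.58332463e+02],
       [ 0.00000000e+00,  0.00000000e+00,  0.00000000e+00,
         1.00000000e+00]])}
```

View pics/scene0.png

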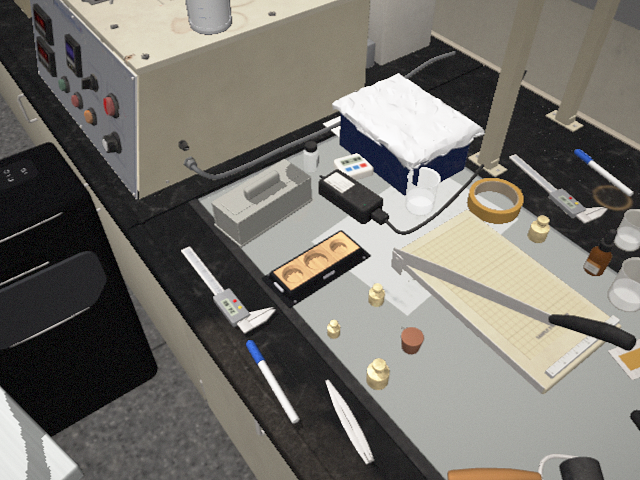

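View pics/top0.png

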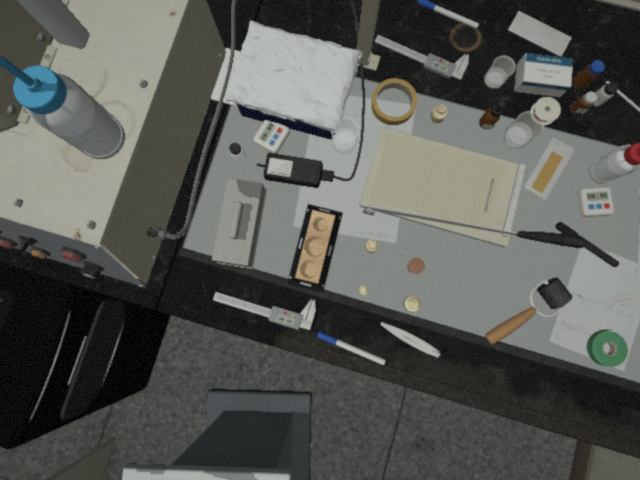

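View pics/wrist0.png

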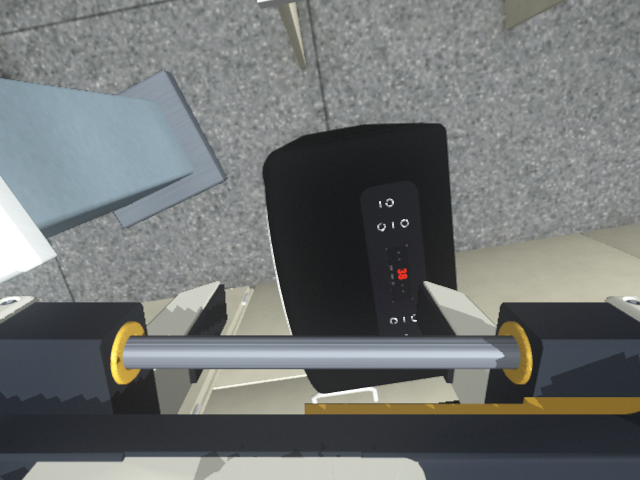

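The three front weights in the top view are at about (371,246), (363,290) and (412,303). The stopper is at (416,266), the case at (317,246) and the cover at (240,223). There is also a decoy brass weight at the back, at (440,113). I'll enlarge these areas next.

```bash
cat > h.py <<'E'
import numpy as np,cv2,pickle
from scipy.spatial.transform import Rotation as R
def rot(rpy): return R.from_euler('xyz',rpy).as_matrix()
def pose(c,obs=None):
    if 'hand_eye' in c:
        T=np.eye(4);T[:3,:3]=rot(obs['tcp_rot']);T[:3,3]=obs['tool_pos'];T=T@c['hand_eye'];return T[:3,:3],T[:3,3]
    return rot(c['rotation']),np.array(c['position'])
def bp(c,u,v,z,obs=None):
    M,p=pose(c,obs);d=M@np.array([(u-c['cx'])/c['fx'],(v-c['cy'])/c['fy'],1.]);return p+d*(z-p[2])/d[2]
def pj(c,P,obs=None):
    M,p=pose(c,obs);q=(np.atleast_2d(P)-p)@M;return np.c_[q[:,0]/q[:,2]*c['fx']+c['cx'],q[:,1]/q[:,2]*c['fy']+c['cy']]
def crop(img,x0,y0,w,h,s,name):
    cv2.imwrite(name,cv2.resize(img[y0:y0+h,x0:x0+w],None,fx=s,fy=s,interpolation=cv2.INTER_CUBIC))
E
python3 - <<'E'
from h import *
d=pickle.load(open('cap0.pkl','rb'))
crop(d['top']['img'],205,165,130,125,6,'pics/tc.png')
crop(d['top']['img'],330,225,110,95,7,'pics/tw.png')
crop(d['scene']['img'],200,150,190,150,4,'pics/sc.png')
crop(d['scene']['img'],310,270,130,125,6,'pics/sw.png')
for n,u,v,z in [('w100',371,246,25),('w50',363,290,20),('w200',412,303,30),('stop',416,266,30),('case',317,246,27),('cover',240,223,70)]:
    print(n,bp(d['top'],u,v,z).round(0))
E
```

```text
w100 [ 581. -307.   25.]
w50 [ 495. -292.   20.]
w200 [ 472. -385.   30.]
stop [ 543. -393.   30.]
case [ 578. -201.   27.]
cover [613. -56.  70.]
```

View pics/tc.png

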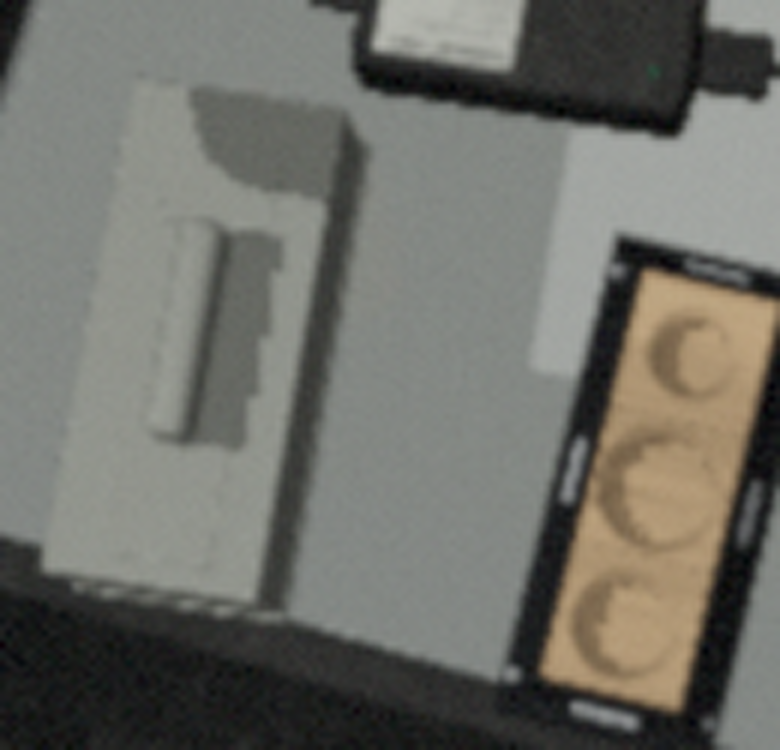

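View pics/tw.png

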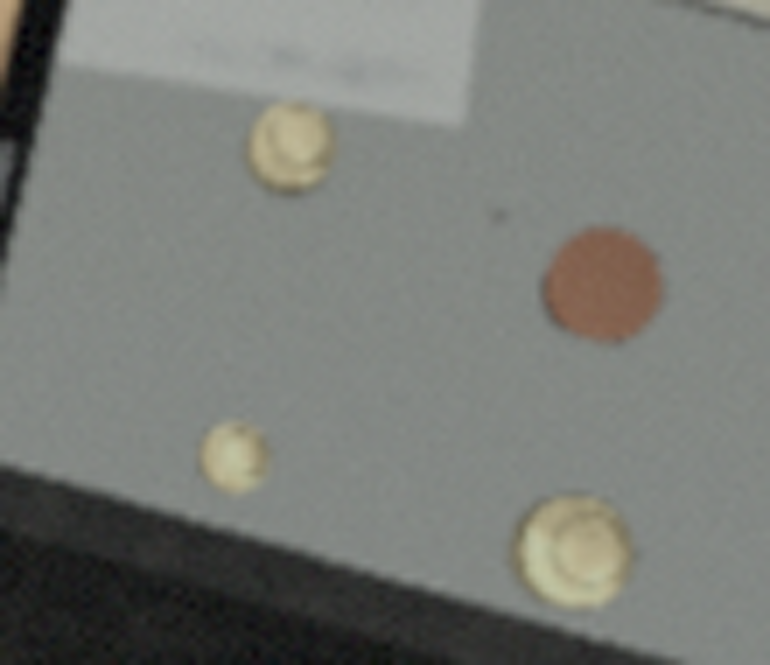

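View pics/sc.png

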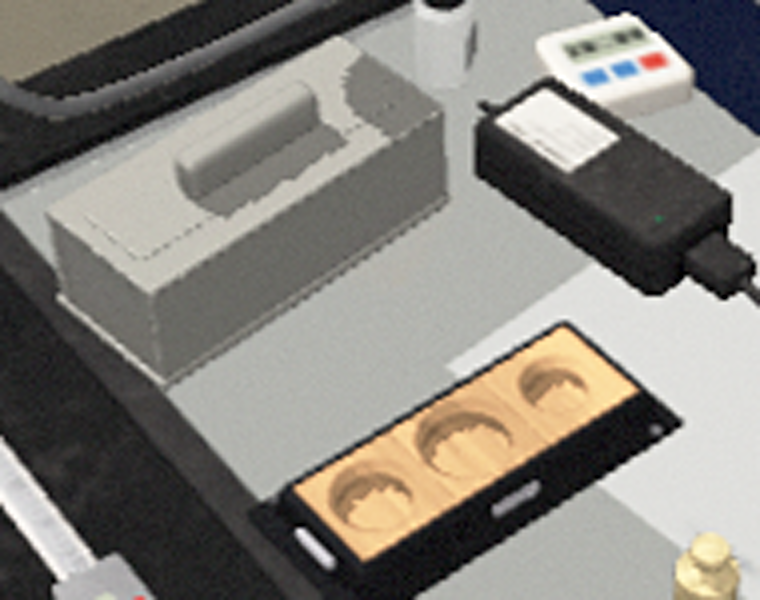

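View pics/sw.png

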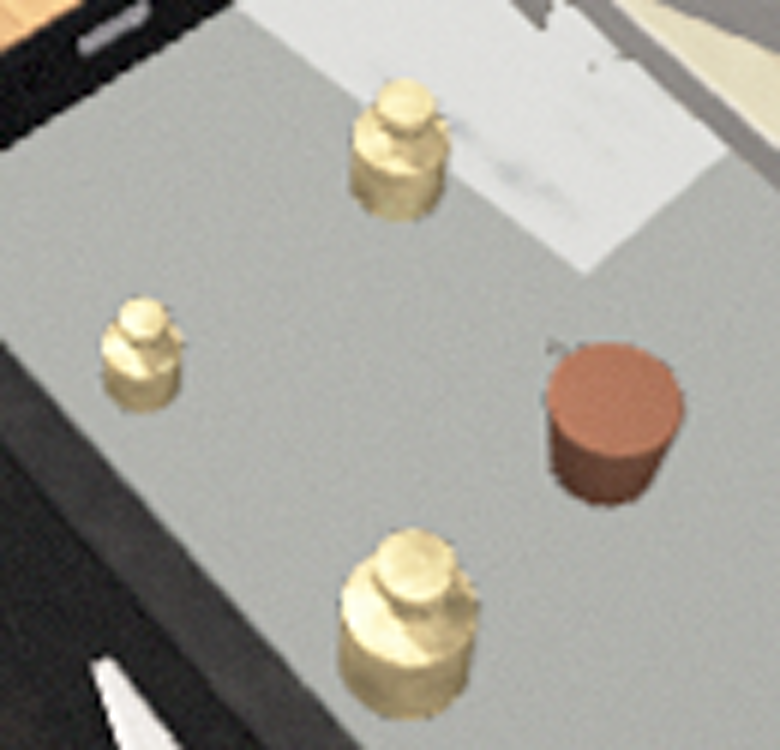

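Run:
```python
from h import *
d=pickle.load(open('cap0.pkl','rb'))
crop(d['top']['img'],280,195,75,95,8,'pics/tc2.png') 
crop(d['scene']['img'],255,220,125,90,6,'pics/sc2.png')
```

```text
(no output)
```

View pics/tc2.png

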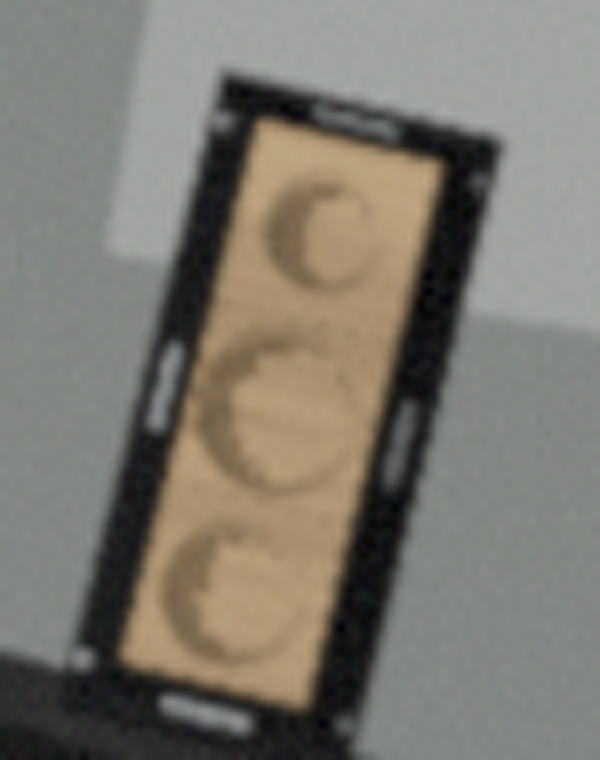

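View pics/sc2.png

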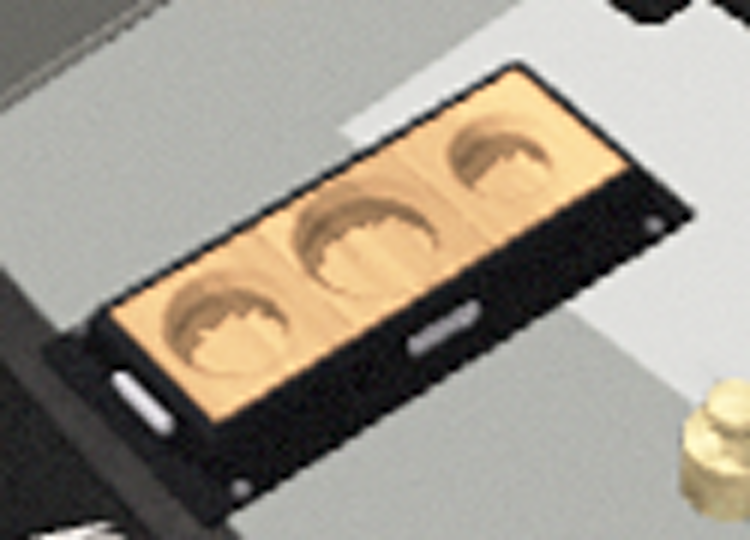

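```bash
cat > fit.py <<'E'
from h import *
from scipy.optimize import least_squares
d=pickle.load(open('cap0.pkl','rb'))
def px(pts,x0,y0,s): p=np.array(pts,float);return (p+.5)/s-.5+[x0,y0]
def corners(lx,ly,z): return [[lx/2,ly/2,z],[lx/2,-ly/2,z],[-lx/2,ly/2,z],[-lx/2,-ly/2,z]]
def fit(obs,p0):
    def f(p):
        c,s=np.cos(p[2]),np.sin(p[2]);r=[]
        for cam,uv,X in obs:
            X=np.array(X,float);W=np.c_[p[0]+c*X[:,0]-s*X[:,1],p[1]+s*X[:,0]+c*X[:,1],X[:,2]]
            r.append((pj(d[cam],W)-uv).ravel())
        return np.concatenate(r)
    q=least_squares(f,p0);return q.x.round(3),np.sqrt(np.mean(q.fun**2)).round(2),q.fun.round(1)
# case: x-axis ~ world x, y left. top: up=+x, left=+y
fl=corners(166,74,11.5)
T=[('top',px([(222,73),(500,145),(70,685),(355,755)],280,195,8),fl)]
wtop=px([(253,118),(443,158),(122,662),(313,710)],280,195,8)
print('top case',fit(T,[570,-200,-.1]))
S=[('scene',px([(692,212),(45,348),(215,522)],255,220,6),[fl[1],fl[2],fl[3]])]
print('scene case',fit(S,[570,-200,-.1]))
print('both',fit(T+S,[570,-200,-.1]))
w=[bp(d['top'],*u,27.5) for u in wtop];print(np.mean(w,0),np.linalg.norm(w[0]-w[1]),np.linalg.norm(w[0]-w[2]))
w=[bp(d['scene'],*u,27.5) for u in px([(107,312),(213,422),(628,165),(515,68)],255,220,6)];print(np.mean(w,0),np.linalg.norm(w[0]-w[1]),np.linalg.norm(w[0]-w[3]))
hd=corners(161,69,65.5)
T=[('top',px([(140,82),(345,110),(42,572),(258,605)],205,165,6),hd)]
b=corners(161,69,7.5)
S=[('scene',px([(345,38),(445,115),(50,212),(155,290)],200,150,4),hd),('scene',px([(448,202),(168,382)],200,150,4),[b[1],b[3]])]
print('cover',fit(T,[613,-56,-.1]),fit(S,[613,-56,-.1]),fit(T+S,[613,-56,-.1]))
for n,a,bb,z in [('w100',(297,137),(406,103),42.5),('w50',(238,445),(145,318),35.5),('w200',(588,546),(415,562),51.5),('stop',(605,284),(615,398),35.5)]:
    u=px([a],330,225,7)[0];v=px([bb],310,270,6)[0]
    print(n,bp(d['top'],*u,z).round(1),bp(d['scene'],*v,z).round(1))
E
python3 fit.py
```

```text
top case (array([ 5.80458e+02, -1.97826e+02, -2.14000e-01]), np.float64(1.49), array([ 0.1, -1.7,  1. , -2.3, -1. ,  1.8, -0.1,  2. ]))
scene case (array([ 5.79413e+02, -1.97300e+02, -2.09000e-01]), np.float64(0.71), array([ 1.2, -0.8, -0.9,  0. , -0.2,  0.5]))
both (array([ 5.79933e+02, -1.97555e+02, -2.13000e-01]), np.float64(1.24), array([-0.1, -1.4,  0.8, -2.1, -1.1,  2.1, -0.2,  2.2,  1.5, -0.8, -0.6,
       -0.3, -0.1,  0.3]))
[ 578.55240068 -197.15738596   27.5       ] 48.08756032204177 138.17571464955887
[ 578.80934767 -196.64027119   27.5       ] 45.75290470370139 138.10981691500197
cover (array([ 6.17386e+02, -4.96890e+01, -1.33000e-01]), np.float64(0.35), array([-0.6, -0.5,  0.5,  0.1, -0. ,  0.1,  0.1,  0.3])) (array([ 6.1995e+02, -4.9745e+01, -1.3800e-01]), np.float64(1.24), array([-0.6, -1.3,  1.2, -2. , -0.6, -1.5, -0.5,  0.7,  0.7,  1. , -0.2,
        2.4])) (array([ 6.18846e+02, -4.99240e+01, -1.35000e-01]), np.float64(1.09), array([-0.3, -1.3,  0.7, -0.6,  0.1, -0.7,  0.2, -0.4, -1.1, -1. ,  0.8,
       -1.8, -0.9, -0.9, -0.8,  1.2,  0.4,  1.3, -0.4,  2.9]))
w100 [ 582.  -307.    42.5] [ 581.7 -308.7   42.5]
w50 [ 497.8 -292.2   35.5] [ 495.1 -294.2   35.5]
w200 [ 472.6 -384.    51.5] [ 471.5 -385.6   51.5]
stop [ 544.1 -392.2   35.5] [ 544.8 -393.    35.5]
```

Run:
```python
from h import *
d=pickle.load(open('cap0.pkl','rb'))
print('scene box near corner bottom',bp(d['scene'],140,197,0), 'far bottom',bp(d['scene'],330,120,0))
for z in (200,300): print(z,'box near top corner',bp(d['scene'],133,82,z),bp(d['top'],152,280,z))
print('post',bp(d['scene'],490,165,0), 'foam top', bp(d['scene'],345,110,100))
c=pj(d['scene'],bp(d['scene'],140,197,0))
P=bp(d['scene'],140,197,0)
for z in range(100,400,50): print(z,pj(d['scene'],[P[0],P[1],z]))
```

```text
scene box near corner bottom [516.06574368 162.48433469   0.        ] far bottom [916.59058413  35.47550766   0.        ]
200 box near top corner [575.84631907 182.51441598 200.        ] [495.7114338   53.94454467 200.        ]
300 box near top corner [485.57063977  36.5391671  300.        ] [490.84080073  16.22610872 300.        ]
post [ 990.32001164 -293.93232022    0.        ] foam top [845.52468293 -51.92951857 100.        ]
100 [[126.63199278 153.4183678 ]]
150 [[119.1685558  129.08648646]]
200 [[111.10143706 102.78651547]]
250 [[102.35430614  74.26960668]]
300 [[92.83739798 43.24311302]]
350 [[82.44442104  9.36050877]]
```

Run:
```python
from h import *
d=pickle.load(open('cap0.pkl','rb'))
crop(d['top']['img'],60,60,260,220,3,'pics/tb.png')
```

```text
(no output)
```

View pics/tb.png

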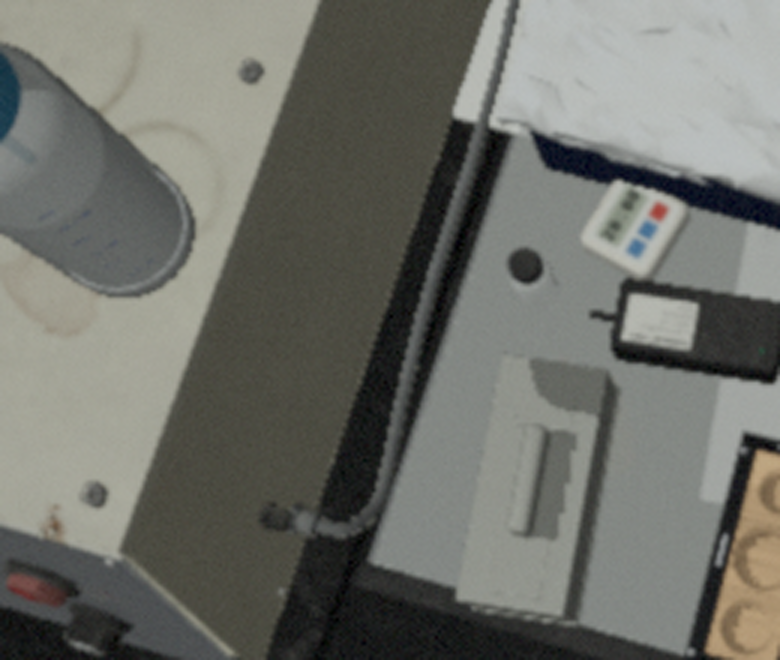

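Run:
```python
from h import *
d=pickle.load(open('cap0.pkl','rb'))
for z in (150,200,220,240,260,280,300): print(z,bp(d['scene'],133,82,z).round(),bp(d['top'],100,244,z).round())
print(bp(d['top'],148,278,0),bp(d['top'],215,100,0), bp(d['top'],167,60,250))
print('cable',bp(d['top'],190,215,30))
```

```text
150 [621. 256. 150.] [557. 167. 150.]
200 [576. 183. 200.] [551. 142. 200.]
220 [558. 153. 220.] [548. 132. 220.]
240 [540. 124. 240.] [546. 122. 240.]
260 [522.  95. 260.] [543. 112. 260.]
280 [504.  66. 280.] [541. 102. 280.]
300 [486.  37. 300.] [538.  92. 300.]
[509.27045112 137.79616329   0.        ] [890.22534421  23.95429745   0.        ] [838.96361979  38.07710257 250.        ]
cable [634.15569906  52.14149526  30.        ]
```

arm_command(targets=[{"x": 16, "y": -27.6, "z": 0, "roll": 0.22}, {"x": 16, "y": -27.6, "z": 0, "roll": 0.22}, {"x": 16, "y": -27.6, "z": 0, "roll": 0.22}, {"x": 16, "y": -27.6, "z": 0, "roll": 0.22}, {"x": 16, "y": -27.6, "z": 0, "roll": 0.22}, {"x": 16, "y": -27.6, "z": 0, "roll": 0.22}, {"x": 16, "y": -27.6, "z": 0, "roll": 0.22}, {"x": 16, "y": -27.6, "z": 0, "roll": 0.22}])

```text
time: 0.82
tool_pos: [381.1, 198.0, 226.7]
tcp_rot: [-3.141, 0.0, 2.928]
contact_force: [0.0, 1.2, 0.0]
grip_width: 91.9
```

arm_command(targets=[{"x": 5, "y": -20, "z": 0}, {"x": 5, "y": -20, "z": 0}, {"x": 5, "y": -20, "z": 0}, {"x": 5, "y": -20, "z": 0}, {"x": 5, "y": -20, "z": 0}, {"x": 21, "y": -46, "z": 0}, {"x": 21, "y": -46, "z": 0}, {"x": 21, "y": -46, "z": 0}], fingers=0.6)

```text
$.targets[0]: bad value
```

arm_command(targets=[{"x": 9.5, "y": -16, "z": 0}, {"x": 9.5, "y": -16, "z": 0}, {"x": 9.5, "y": -16, "z": 0}, {"x": 9.5, "y": -16, "z": 0}, {"x": 9.5, "y": -16, "z": 0}, {"x": 9.5, "y": -16, "z": 0}])

```text
$.targets[0]: bad value
```

```bash
cat > snap.py <<'E'
import sys
from plant import bot
from h import *
n=sys.argv[1]; cams=sys.argv[2:] or ['wrist']
d={}
for k in cams:
    o=bot.get_obs();c=bot.capture(k);d[k]=(c,o);cv2.imwrite(f'pics/{n}_{k}.png',c['img'])
pickle.dump(d,open(f'{n}.pkl','wb'));print(o['time'],o['tool_pos'].round(1),o['tcp_rot'].round(4),o['contact_force'].round(1),o['grip_width'])
E
python3 snap.py a
```

```text
0.8167 [381.1 198.  226.7] [-3.1412e+00  4.0000e-04  2.9278e+00] [0.  1.2 0. ] 91.88596882909908
```

View pics/a_wrist.png

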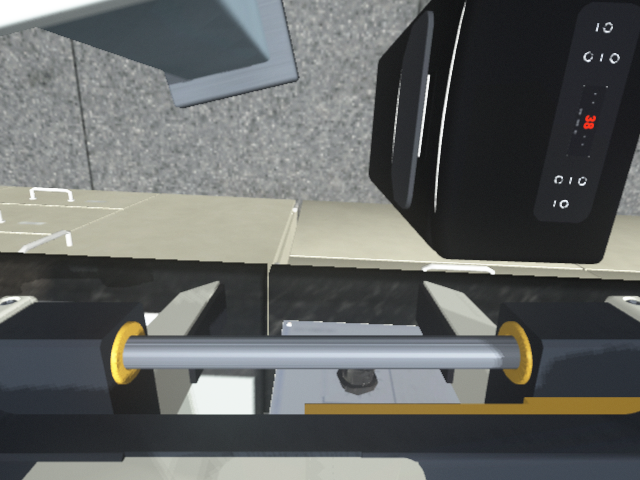

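Both moves were refused because the rows need the roll field. The picture only shows the floor and the cart, with the fingers near v=300. I'll send the moves again.

arm_command(targets=[{"x": 5, "y": -20, "z": 0, "roll": 0}, {"x": 5, "y": -20, "z": 0, "roll": 0}, {"x": 5, "y": -20, "z": 0, "roll": 0}, {"x": 5, "y": -20, "z": 0, "roll": 0}, {"x": 5, "y": -20, "z": 0, "roll": 0}, {"x": 21, "y": -46, "z": 0, "roll": 0}, {"x": 21, "y": -46, "z": 0, "roll": 0}, {"x": 21, "y": -46, "z": 0, "roll": 0}], fingers=0.6)

```text
time: 1.53
tool_pos: [496.1, -107.9, 226.7]
tcp_rot: [3.141, 0.0, 2.928]
contact_force: [0.8, 1.2, 0.4]
grip_width: 55.2
```

arm_command(targets=[{"x": 9.5, "y": -16, "z": 0, "roll": 0}, {"x": 9.5, "y": -16, "z": 0, "roll": 0}, {"x": 9.5, "y": -16, "z": 0, "roll": 0}, {"x": 9.5, "y": -16, "z": 0, "roll": 0}, {"x": 9.5, "y": -16, "z": 0, "roll": 0}, {"x": 9.5, "y": -16, "z": 0, "roll": 0}])

```text
time: 2.03
tool_pos: [591.5, -269.8, 224.8]
tcp_rot: [-3.141, -0.001, 2.925]
contact_force: [-0.7, 0.8, 0.5]
grip_width: 55.2
```

```bash
python3 snap.py b
```

```text
2.0333 [ 591.5 -269.8  224.8] [-3.1412e+00 -8.0000e-04  2.9253e+00] [-0.7  0.8  0.5] 55.15755959480646
```

View pics/b_wrist.png

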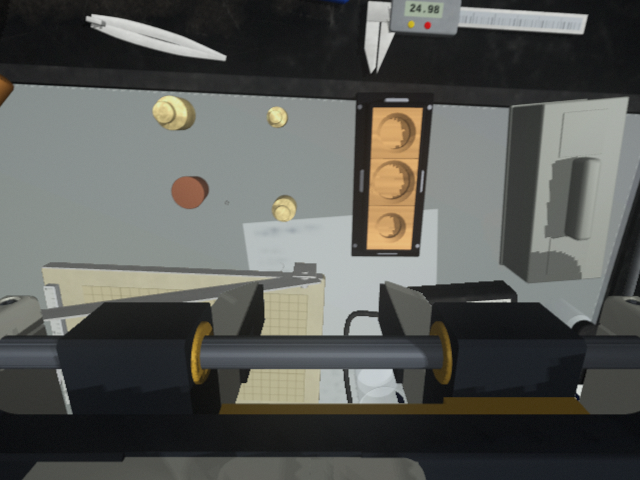

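This view shows the case at (393,175), the weights at (174,112), (278,116) and (285,208), the stopper at (190,191), and the cover at (568,190).

```bash
python3 - <<'E'
from h import *
c,o=pickle.load(open('b.pkl','rb'))['wrist']
crop(c['img'],345,85,95,180,4,'pics/b1.png')
crop(c['img'],140,85,170,145,4.5,'pics/b2.png')
crop(c['img'],490,85,150,205,3.5,'pics/b3.png')
E
cat > t.py <<'E'
import cv2,numpy as np
a=cv2.imread('pics/b1.png');b=cv2.imread('pics/b3.png')
print(a.shape,b.shape)
E
python3 t.py
```

```text
(720, 380, 3) (718, 525, 3)
```

View pics/b1.png

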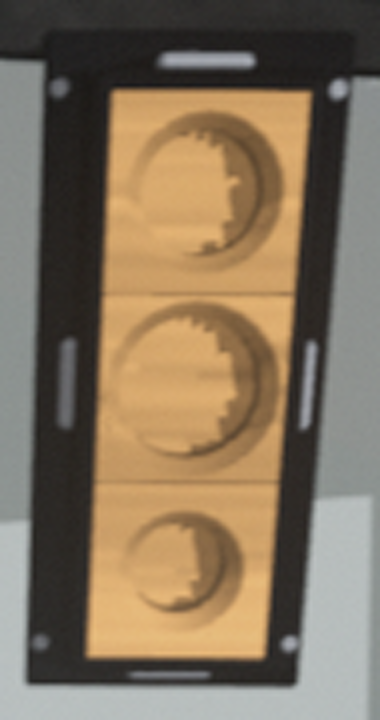

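View pics/b2.png

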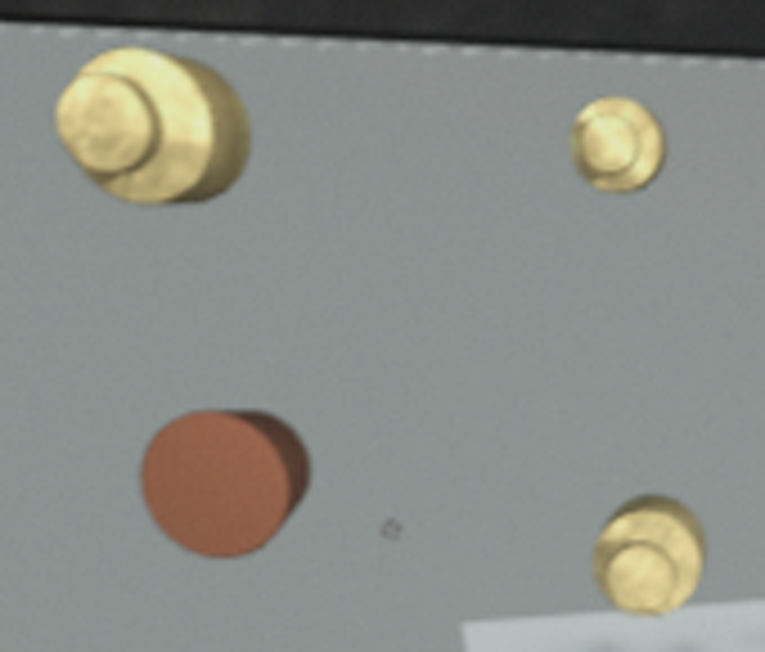

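View pics/b3.png

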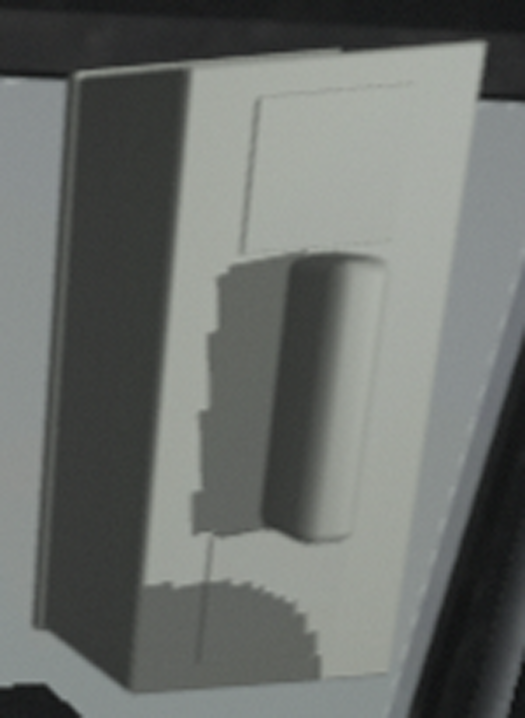

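```bash
cat > m2.py <<'E'
from h import *
from scipy.optimize import least_squares
def px(pts,x0,y0,s): p=np.array(pts,float);return (p+.5)/s-.5+[x0,y0]
c,o=pickle.load(open('b.pkl','rb'))['wrist']
def rect(P,n):
    P=np.array(P);print(n,'ctr',P.mean(0).round(1),'short',[np.linalg.norm(P[0]-P[1]).round(1),np.linalg.norm(P[2]-P[3]).round(1)],'long',[np.linalg.norm(P[0]-P[2]).round(1),np.linalg.norm(P[1]-P[3]).round(1)],'yaw',[np.arctan2(*(P[k+2]-P[k])[[1,0]]).round(4) for k in(0,1)])
rect([bp(c,*u,27.5,o) for u in px([(110,90),(313,92),(86,658),(265,658)],345,85,4)],'wood')
rect([bp(c,*u,11.5,o) for u in px([(48,32),(353,38),(27,682),(296,684)],345,85,4)],'flange')
rect([bp(c,*u,65.5,o) for u in px([(190,68),(487,42),(133,690),(388,673)],490,85,3.5)],'hood')
for n,u,z in [('w200',(106,123),51.5),('w50',(609,144),35.5),('w100',(641,574),42.5),('stop',(215,484),35.5)]:
    print(n,bp(c,*px([u],140,85,4.5)[0],z,o).round(1))
E
python3 m2.py
```

```text
wood ctr [ 579.7 -195.5   27.5] short [np.float64(46.7), np.float64(46.2)] long [np.float64(138.0), np.float64(137.5)] yaw [np.float64(-0.2191), np.float64(-0.2227)]
flange ctr [ 579.4 -195.7   11.5] short [np.float64(72.6), np.float64(72.9)] long [np.float64(164.0), np.float64(163.3)] yaw [np.float64(-0.2216), np.float64(-0.2191)]
hood ctr [619.1 -47.2  65.5] short [np.float64(68.3), np.float64(68.1)] long [np.float64(158.9), np.float64(159.5)] yaw [np.float64(-0.1314), np.float64(-0.1323)]
w200 [ 472.9 -382.8   51.5]
w50 [ 496.5 -291.6   35.5]
w100 [ 582.4 -305.9   42.5]
stop [ 545.2 -391.1   35.5]
```

arm_command(targets=[{"x": -11.9, "y": -11.4, "z": -11, "roll": 0}, {"x": -11.9, "y": -11.4, "z": -11, "roll": 0}, {"x": -11.9, "y": -11.4, "z": -11, "roll": 0}, {"x": -11.9, "y": -11.4, "z": -11, "roll": 0}, {"x": -11.9, "y": -11.4, "z": -11, "roll": 0}, {"x": -11.9, "y": -11.4, "z": -11, "roll": 0}, {"x": -11.9, "y": -11.4, "z": -11, "roll": 0}])

```text
time: 2.67
tool_pos: [470.3, -379.0, 116.1]
tcp_rot: [3.14, -0.002, 2.927]
contact_force: [0.6, 0.0, 0.1]
grip_width: 55.4
```

```bash
python3 snap.py c
```

```text
2.6667 [ 470.3 -379.   116.1] [ 3.1396e+00 -2.1000e-03  2.9270e+00] [0.6 0.  0.1] 55.40318421963048
```

View pics/c_wrist.png

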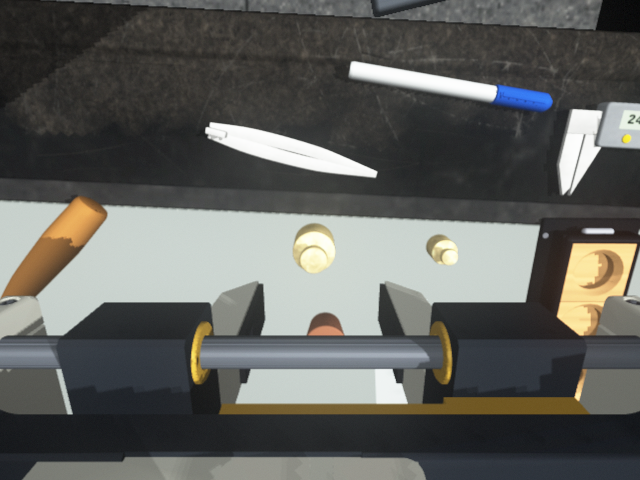

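Run:
```python
from h import *
c,o=pickle.load(open('c.pkl','rb'))['wrist']
print(bp(c,313.5,258,51.5,o))
from plant import bot
print(bot.get_obs()['tool_pos'])
```

```text
[ 471.10006563 -383.85495816   51.5       ]
[ 471.71767167 -378.89016755  117.15158813]
```

arm_command(targets=[{"x": 0.05, "y": -0.45, "z": -4, "roll": 0}, {"x": 0.05, "y": -0.45, "z": -7.5, "roll": 0}, {"x": 0.05, "y": -0.45, "z": -9, "roll": 0}, {"x": 0.05, "y": -0.45, "z": -9.8, "roll": 0}, {"x": 0.05, "y": -0.45, "z": -9.8, "roll": 0}])

```text
time: 3.13
tool_pos: [472.9, -382.7, 18.1]
tcp_rot: [3.14, -0.001, 2.931]
contact_force: [-0.1, -0.5, -0.1]
grip_width: 55.0
```

arm_command(targets=[{"x": 0, "y": 0, "z": 0, "roll": 0}, {"x": 0, "y": 0, "z": 0, "roll": 0}, {"x": 0, "y": 0, "z": 0, "roll": 0}, {"x": 0, "y": 0, "z": 0, "roll": 0}, {"x": 0, "y": 0, "z": 0, "roll": 0}, {"x": 0, "y": 0, "z": 0, "roll": 0}], fingers=0.2)

```text
time: 3.63
tool_pos: [472.7, -384.8, 19.9]
tcp_rot: [-3.141, 0.002, 2.929]
contact_force: [-0.6, 1.6, 6.5]
grip_width: 28.3
```

arm_command(targets=[{"x": 0, "y": 0, "z": 0, "roll": 0}, {"x": 0, "y": 0, "z": 1, "roll": 0}, {"x": 0, "y": 0, "z": 3, "roll": 0}, {"x": 0, "y": 0, "z": 6, "roll": 0}, {"x": 0, "y": 0, "z": 6, "roll": 0}, {"x": 0, "y": 0, "z": 6, "roll": 0}])

```text
time: 4.13
tool_pos: [472.9, -385.1, 80.7]
tcp_rot: [-3.14, 0.003, 2.929]
contact_force: [-1.3, 0.3, -2.4]
grip_width: 28.5
```

```bash
python3 snap.py d wrist scene; python3 -c "
from h import *
d=pickle.load(open('d.pkl','rb'))
crop(d['scene'][0]['img'],290,240,160,140,5,'pics/d1.png')
crop(d['wrist'][0]['img'],200,220,240,140,3,'pics/d2.png')"
```

```text
4.1833 [ 472.1 -384.3   79.1] [-3.1414e+00  4.0000e-04  2.9287e+00] [-0.1 -1.2 -2.6] 28.440864789306655
```

View pics/d1.png

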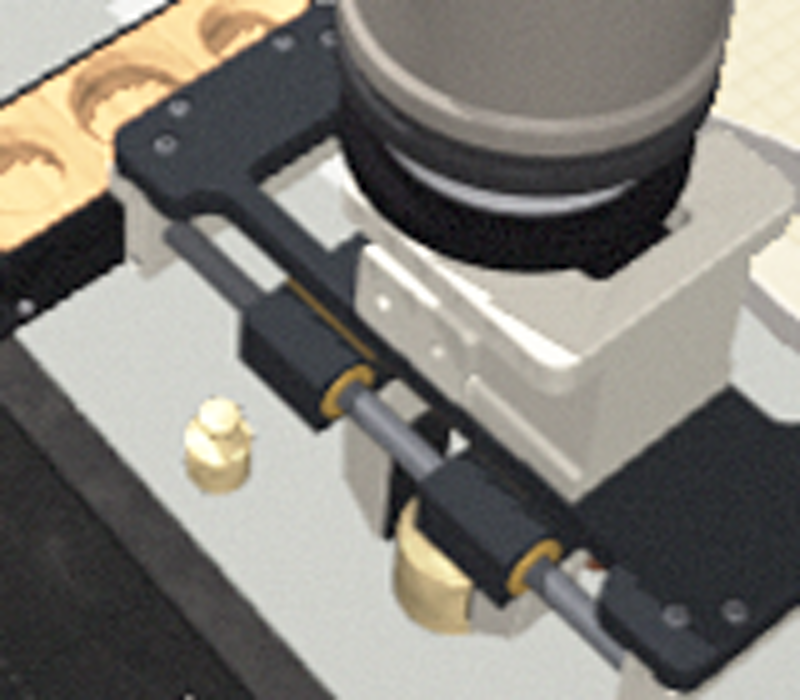

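View pics/d2.png

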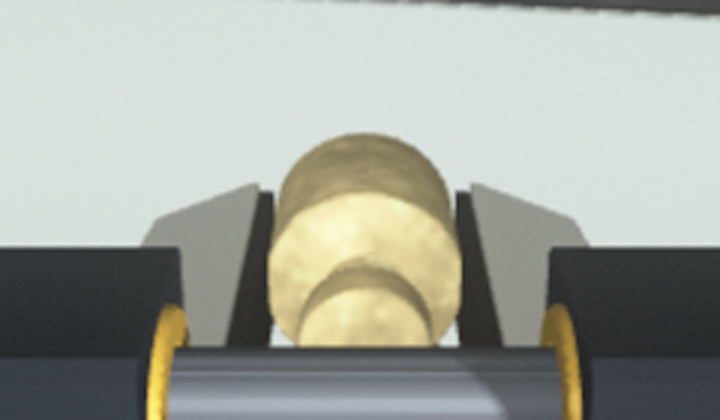

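arm_command(targets=[{"x": 10.7, "y": 18.85, "z": 0, "roll": 0}, {"x": 10.7, "y": 18.85, "z": 0, "roll": 0}, {"x": 10.7, "y": 18.85, "z": 0, "roll": 0}, {"x": 10.7, "y": 18.85, "z": 0, "roll": 0}, {"x": 10.7, "y": 18.85, "z": 0, "roll": 0}, {"x": 10.7, "y": 18.85, "z": -2, "roll": 0}, {"x": 10.7, "y": 18.85, "z": -2, "roll": 0}, {"x": 10.7, "y": 18.85, "z": -2, "roll": 0}])

```text
time: 4.9
tool_pos: [577.8, -194.5, 56.5]
tcp_rot: [3.141, -0.005, 2.931]
contact_force: [-0.3, -0.3, -1.5]
grip_width: 28.8
```

```bash
python3 snap.py e wrist; python3 -c "
from h import *
d=pickle.load(open('e.pkl','rb'))
crop(d['wrist'][0]['img'],200,160,240,190,3.3,'pics/e2.png')"
```

```text
4.9 [ 577.8 -194.5   56.5] [ 3.1406 -0.0051  2.9307] [-0.3 -0.3 -1.5] 28.796083776133067
```

View pics/e2.png

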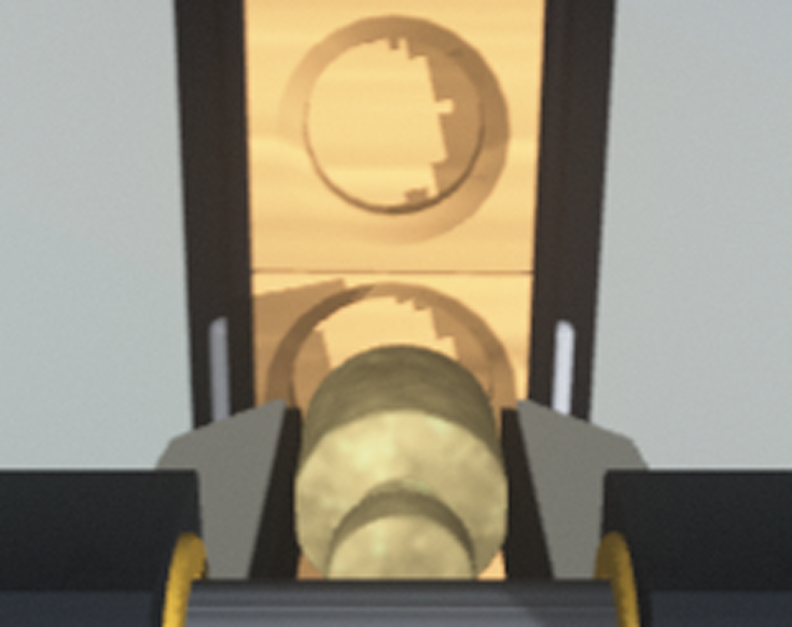

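arm_command(targets=[{"x": 0, "y": 0, "z": 0, "roll": 0}, {"x": 0, "y": 0, "z": -1, "roll": 0}, {"x": 0, "y": 0, "z": -1.6, "roll": 0}, {"x": 0, "y": 0, "z": -1.6, "roll": 0}])

```text
time: 5.28
tool_pos: [577.8, -196.2, 41.1]
tcp_rot: [3.141, -0.003, 2.927]
contact_force: [-0.8, -0.7, -2.1]
grip_width: 28.7
```

Next I'll correct x by +1 mm and lower in small steps.

arm_command(targets=[{"x": 0.1, "y": 0.05, "z": -0.4, "roll": 0}, {"x": 0.1, "y": 0.05, "z": -0.7, "roll": 0}, {"x": 0.1, "y": 0.05, "z": -0.95, "roll": 0}, {"x": 0.1, "y": 0.05, "z": -0.95, "roll": 0}, {"x": 0.1, "y": 0.05, "z": -0.95, "roll": 0}])

```text
time: 5.7
tool_pos: [580.2, -195.3, 33.1]
tcp_rot: [3.141, -0.0, 2.929]
contact_force: [-0.2, 0.4, -2.0]
grip_width: 28.2
```

arm_command(targets=[{"x": 0, "y": 0, "z": -0.2, "roll": 0}, {"x": 0, "y": 0, "z": -0.3, "roll": 0}, {"x": 0, "y": 0, "z": -0.3, "roll": 0}])

```text
time: 5.95
tool_pos: [580.1, -195.3, 30.1]
tcp_rot: [3.141, -0.0, 2.929]
contact_force: [0.2, 0.2, -2.1]
grip_width: 28.6
```

arm_command(targets=[{"x": 0, "y": 0, "z": 0, "roll": 0}, {"x": 0, "y": 0, "z": 0, "roll": 0}, {"x": 0, "y": 0, "z": 0, "roll": 0}, {"x": 0, "y": 0, "z": 0, "roll": 0}], fingers=0.5)

```text
time: 6.28
tool_pos: [580.4, -195.5, 30.6]
tcp_rot: [-3.141, 0.001, 2.929]
contact_force: [-0.8, 0.6, -0.1]
grip_width: 45.0
```

arm_command(targets=[{"x": 0, "y": 0, "z": 4, "roll": 0}, {"x": 0, "y": 0, "z": 7, "roll": 0}, {"x": 0, "y": 0, "z": 7, "roll": 0}, {"x": 0, "y": 0, "z": 7, "roll": 0}])

```text
time: 6.62
tool_pos: [581.4, -195.9, 102.5]
tcp_rot: [-3.141, 0.005, 2.929]
contact_force: [0.3, 0.0, 0.7]
grip_width: 45.9
```

```bash
python3 snap.py f wrist; python3 -c "
from h import *
d=pickle.load(open('f.pkl','rb'))
crop(d['wrist'][0]['img'],200,160,240,190,3.3,'pics/f2.png')"
```

```text
6.6167 [ 581.4 -195.9  102.5] [-3.1406  0.0047  2.9288] [0.3 0.  0.7] 45.85234614792749
```

View pics/f2.png

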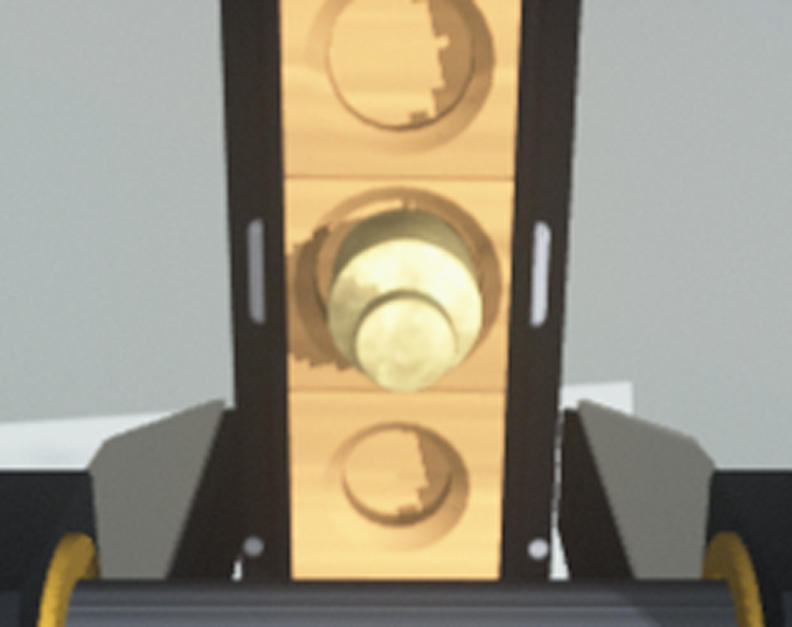

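arm_command(targets=[{"x": 0.15, "y": -11.1, "z": 0, "roll": 0}, {"x": 0.15, "y": -11.1, "z": 0, "roll": 0}, {"x": 0.15, "y": -11.1, "z": 0, "roll": 0}, {"x": 0.15, "y": -11.1, "z": -2, "roll": 0}, {"x": 0.15, "y": -11.1, "z": -2, "roll": 0}])

```text
time: 7.08
tool_pos: [578.9, -306.7, 75.1]
tcp_rot: [3.138, -0.007, 2.926]
contact_force: [-0.6, 0.9, -1.4]
grip_width: 46.0
```

```bash
python3 snap.py g wrist; python3 -c "
from h import *
d=pickle.load(open('g.pkl','rb'))
crop(d['wrist'][0]['img'],200,160,240,190,3.3,'pics/g2.png')"
```

```text
7.0833 [ 578.9 -306.7   75.1] [ 3.1384 -0.0074  2.9259] [-0.6  0.9 -1.4] 46.00754859423132
```

View pics/g2.png

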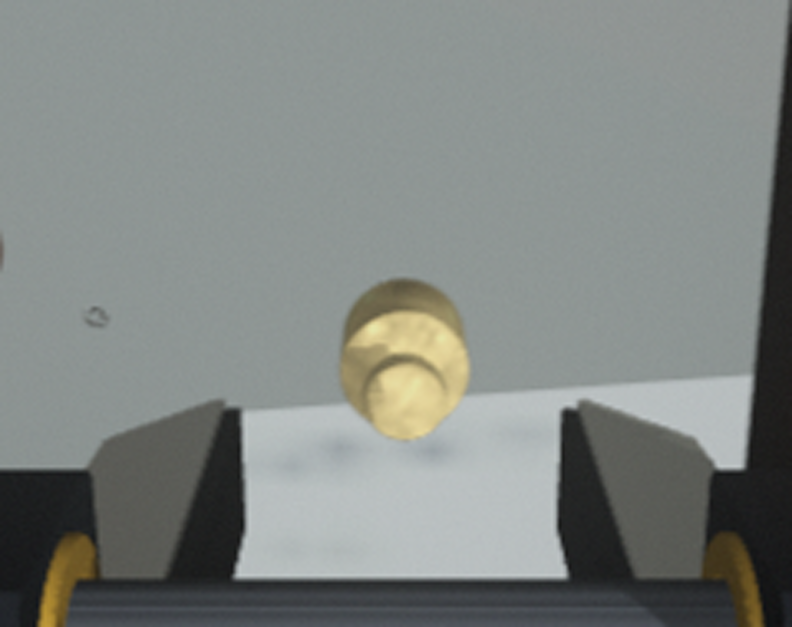

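arm_command(targets=[{"x": 0, "y": 0, "z": -2, "roll": 0}, {"x": 0, "y": 0, "z": -4, "roll": 0}, {"x": 0, "y": 0, "z": -5, "roll": 0}, {"x": 0, "y": 0, "z": -5, "roll": 0}])

```text
time: 7.47
tool_pos: [580.2, -304.1, 27.5]
tcp_rot: [3.139, -0.006, 2.93]
contact_force: [-0.8, -0.4, -0.0]
grip_width: 46.1
```

arm_command(targets=[{"x": 0, "y": -0.1, "z": -0.6, "roll": 0}, {"x": 0, "y": -0.1, "z": -1, "roll": 0}, {"x": 0, "y": -0.1, "z": -1, "roll": 0}, {"x": 0, "y": -0.1, "z": -1, "roll": 0}])

```text
time: 7.8
tool_pos: [582.0, -307.4, 20.8]
tcp_rot: [-3.141, 0.001, 2.929]
contact_force: [0.8, 0.5, 0.0]
grip_width: 45.8
```

arm_command(targets=[{"x": 0, "y": 0, "z": -0.25, "roll": 0}, {"x": 0, "y": 0, "z": -0.25, "roll": 0}])

```text
time: 7.97
tool_pos: [581.8, -307.4, 17.9]
tcp_rot: [-3.142, 0.0, 2.929]
contact_force: [-0.0, -0.4, -0.0]
grip_width: 46.3
```

arm_command(targets=[{"x": 0, "y": 0, "z": 0, "roll": 0}, {"x": 0, "y": 0, "z": 0, "roll": 0}, {"x": 0, "y": 0, "z": 0, "roll": 0}, {"x": 0, "y": 0, "z": 0, "roll": 0}, {"x": 0, "y": 0, "z": 0, "roll": 0}, {"x": 0, "y": 0, "z": 0, "roll": 0}], fingers=0.12)

```text
time: 8.47
tool_pos: [581.7, -307.3, 17.9]
tcp_rot: [3.141, 0.0, 2.929]
contact_force: [0.3, 0.3, 0.7]
grip_width: 22.5
```

arm_command(targets=[{"x": 0, "y": 0, "z": 1, "roll": 0}, {"x": 0, "y": 0, "z": 3, "roll": 0}, {"x": 0, "y": 0, "z": 7, "roll": 0}, {"x": 0, "y": 0, "z": 9, "roll": 0}, {"x": 0, "y": 0, "z": 9, "roll": 0}, {"x": 0, "y": 0, "z": 9, "roll": 0}])

```text
time: 8.97
tool_pos: [582.3, -307.8, 109.8]
tcp_rot: [-3.14, 0.003, 2.929]
contact_force: [0.2, 0.1, -1.7]
grip_width: 22.1
```

```bash
python3 snap.py i wrist; python3 -c "
from h import *
d=pickle.load(open('i.pkl','rb'))
crop(d['wrist'][0]['img'],200,160,240,190,3.3,'pics/i2.png')"
```

```text
8.9667 [ 582.3 -307.8  109.8] [-3.1404  0.0032  2.9288] [ 0.2  0.1 -1.7] 22.08798288703417
```

View pics/i2.png

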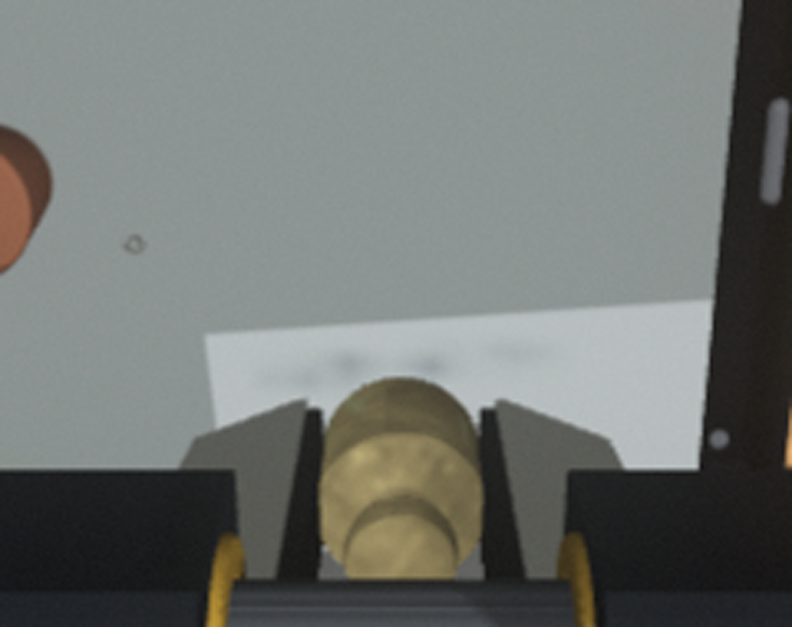

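arm_command(targets=[{"x": -4.7, "y": 12.2, "z": 0, "roll": 0}, {"x": -4.7, "y": 12.2, "z": 0, "roll": 0}, {"x": -4.7, "y": 12.2, "z": 0, "roll": 0}, {"x": -4.7, "y": 12.2, "z": 0, "roll": 0}, {"x": -4.7, "y": 12.2, "z": -3, "roll": 0}, {"x": -4.7, "y": 12.2, "z": -5.5, "roll": 0}, {"x": -4.7, "y": 12.2, "z": -5.5, "roll": 0}, {"x": -4.7, "y": 12.2, "z": -5.5, "roll": 0}])

```text
time: 9.68
tool_pos: [533.2, -184.7, 50.9]
tcp_rot: [3.14, -0.005, 2.929]
contact_force: [-0.6, 0.2, -1.8]
grip_width: 22.6
```

```bash
python3 snap.py j wrist; python3 -c "
from h import *
d=pickle.load(open('j.pkl','rb'))
crop(d['wrist'][0]['img'],200,160,240,190,3.3,'pics/j2.png')"
```

```text
9.6833 [ 533.2 -184.7   50.9] [ 3.1402 -0.0051  2.9288] [-0.6  0.2 -1.8] 22.626335180270274
```

View pics/j2.png

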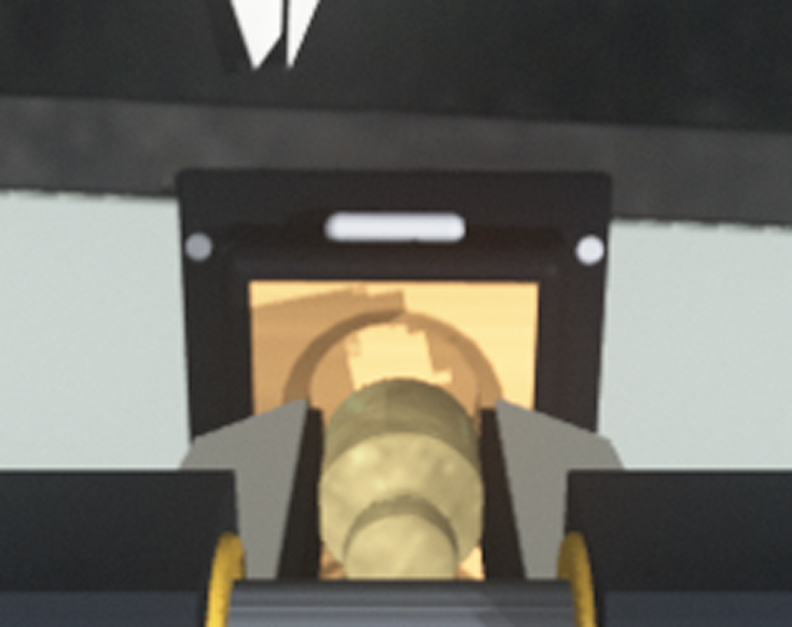

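Well aligned. Lowering.

arm_command(targets=[{"x": 0, "y": 0, "z": 0, "roll": 0}, {"x": 0, "y": 0, "z": -0.7, "roll": 0}, {"x": 0, "y": 0, "z": -1.2, "roll": 0}, {"x": 0, "y": 0, "z": -1.6, "roll": 0}, {"x": 0, "y": 0, "z": -1.6, "roll": 0}, {"x": 0, "y": 0, "z": -1.6, "roll": 0}])

```text
time: 10.23
tool_pos: [534.5, -185.3, 36.5]
tcp_rot: [3.141, -0.001, 2.929]
contact_force: [1.0, 0.2, -0.1]
grip_width: 22.6
```

arm_command(targets=[{"x": 0, "y": 0, "z": -0.3, "roll": 0}, {"x": 0, "y": 0, "z": -0.6, "roll": 0}, {"x": 0, "y": 0, "z": -0.7, "roll": 0}, {"x": 0, "y": 0, "z": -0.7, "roll": 0}])

```text
time: 10.57
tool_pos: [534.4, -185.2, 29.3]
tcp_rot: [3.141, -0.001, 2.929]
contact_force: [-0.6, -0.0, -1.1]
grip_width: 22.6
```

arm_command(targets=[{"x": 0, "y": 0, "z": 0, "roll": 0}, {"x": 0, "y": 0, "z": 0, "roll": 0}, {"x": 0, "y": 0, "z": 0, "roll": 0}, {"x": 0, "y": 0, "z": 0, "roll": 0}], fingers=0.45)

```text
time: 10.9
tool_pos: [534.9, -185.4, 30.0]
tcp_rot: [-3.142, 0.001, 2.929]
contact_force: [0.2, -0.0, 0.4]
grip_width: 40.3
```

arm_command(targets=[{"x": 0, "y": 0, "z": 4, "roll": 0}, {"x": 0, "y": 0, "z": 8, "roll": 0}, {"x": 0, "y": 0, "z": 8, "roll": 0}, {"x": 0, "y": 0, "z": 8, "roll": 0}])

```text
time: 11.23
tool_pos: [536.2, -186.1, 112.4]
tcp_rot: [-3.14, 0.006, 2.929]
contact_force: [0.1, 0.5, -1.0]
grip_width: 40.9
```

```bash
python3 snap.py k wrist; python3 -c "
from h import *
d=pickle.load(open('k.pkl','rb'))
crop(d['wrist'][0]['img'],180,160,260,190,3,'pics/k2.png')"
```

```text
11.2333 [ 536.2 -186.1  112.4] [-3.1402  0.0059  2.9289] [ 0.1  0.5 -1. ] 40.91903720810227
```

View pics/k2.png

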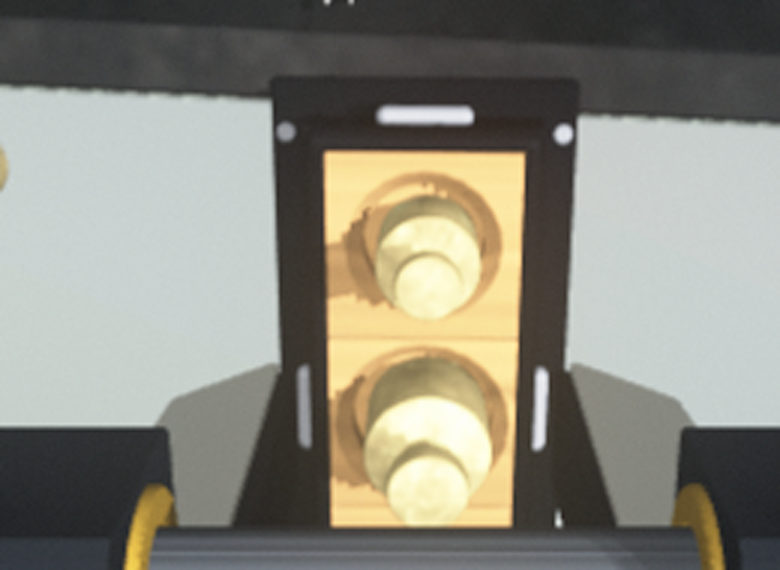

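arm_command(targets=[{"x": -3.85, "y": -10.75, "z": 0, "roll": 0}, {"x": -3.85, "y": -10.75, "z": 0, "roll": 0}, {"x": -3.85, "y": -10.75, "z": 0, "roll": 0}, {"x": -3.85, "y": -10.75, "z": -4, "roll": 0}, {"x": -3.85, "y": -10.75, "z": -5, "roll": 0}, {"x": -3.85, "y": -10.75, "z": -5, "roll": 0}, {"x": -3.85, "y": -10.75, "z": -5, "roll": 0}])

```text
time: 11.87
tool_pos: [495.6, -291.6, 58.7]
tcp_rot: [3.14, -0.003, 2.93]
contact_force: [0.3, 0.2, 1.0]
grip_width: 41.2
```

```bash
python3 snap.py l wrist; python3 -c "
from h import *
d=pickle.load(open('l.pkl','rb'))
crop(d['wrist'][0]['img'],180,160,260,190,3,'pics/l2.png')"
```

```text
11.8667 [ 495.6 -291.6   58.7] [ 3.1397 -0.0032  2.9295] [0.3 0.2 1. ] 41.24493612981804
```

View pics/l2.png

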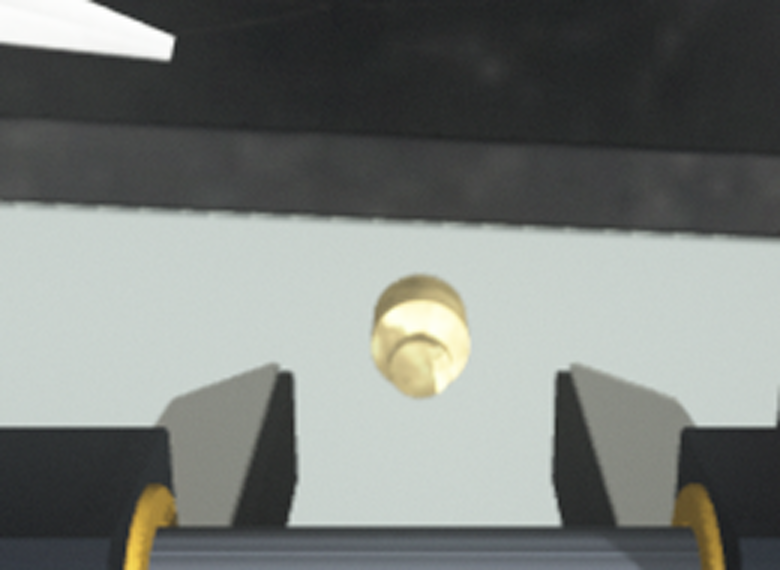

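arm_command(targets=[{"x": 0, "y": 0, "z": -2, "roll": 0}, {"x": 0, "y": 0, "z": -3.5, "roll": 0}, {"x": 0, "y": 0, "z": -4, "roll": 0}, {"x": 0, "y": 0, "z": -4, "roll": 0}, {"x": 0, "y": 0, "z": -4, "roll": 0}])

```text
time: 12.33
tool_pos: [497.0, -292.7, 20.8]
tcp_rot: [-3.141, 0.001, 2.93]
contact_force: [-0.2, -1.0, 0.3]
grip_width: 41.1
```

arm_command(targets=[{"x": 0, "y": 0, "z": -0.5, "roll": 0}, {"x": 0, "y": 0, "z": -0.5, "roll": 0}, {"x": 0, "y": 0, "z": -0.5, "roll": 0}])

```text
time: 12.58
tool_pos: [496.4, -292.9, 15.2]
tcp_rot: [-3.141, 0.001, 2.929]
contact_force: [0.1, -0.3, -0.1]
grip_width: 41.5
```

arm_command(targets=[{"x": 0, "y": 0, "z": 0, "roll": 0}, {"x": 0, "y": 0, "z": 0, "roll": 0}, {"x": 0, "y": 0, "z": 0, "roll": 0}, {"x": 0, "y": 0, "z": 0, "roll": 0}, {"x": 0, "y": 0, "z": 0, "roll": 0}, {"x": 0, "y": 0, "z": 0, "roll": 0}], fingers=0.07)

```text
time: 13.08
tool_pos: [496.2, -292.9, 14.8]
tcp_rot: [3.142, 0.0, 2.929]
contact_force: [-0.1, 0.3, 0.9]
grip_width: 17.1
```

arm_command(targets=[{"x": 0, "y": 0, "z": 1, "roll": 0}, {"x": 0, "y": 0, "z": 3, "roll": 0}, {"x": 0, "y": 0, "z": 7, "roll": 0}, {"x": 0, "y": 0, "z": 10, "roll": 0}, {"x": 0, "y": 0, "z": 10, "roll": 0}, {"x": 0, "y": 0, "z": 10, "roll": 0}])

```text
time: 13.58
tool_pos: [497.1, -293.5, 117.3]
tcp_rot: [-3.14, 0.004, 2.929]
contact_force: [0.1, 0.4, -0.9]
grip_width: 17.6
```

```bash
python3 snap.py m wrist; python3 -c "
from h import *
d=pickle.load(open('m.pkl','rb'))
crop(d['wrist'][0]['img'],180,160,260,190,3,'pics/mm2.png')"
```

```text
13.5833 [ 497.1 -293.5  117.3] [-3.1396  0.0043  2.9288] [ 0.1  0.4 -0.9] 17.60528620539072
```

View pics/mm2.png

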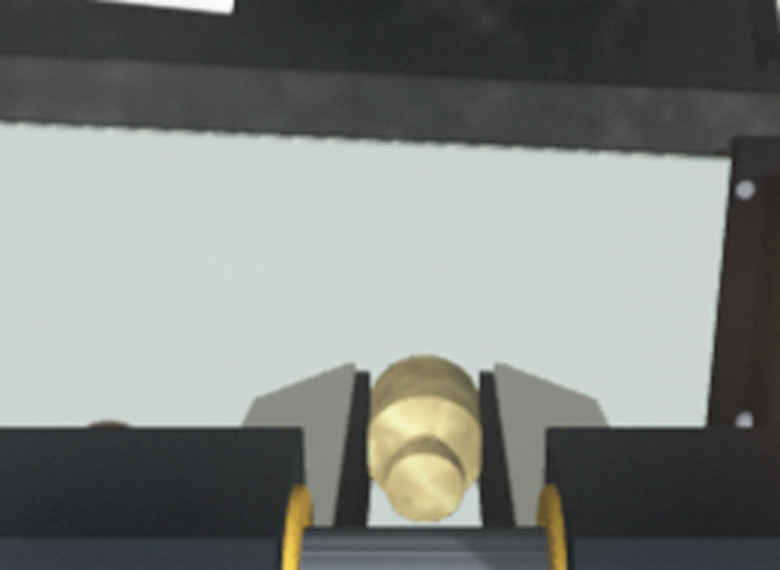

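arm_command(targets=[{"x": 12.8, "y": 8.7, "z": 0, "roll": 0}, {"x": 12.8, "y": 8.7, "z": 0, "roll": 0}, {"x": 12.8, "y": 8.7, "z": 0, "roll": 0}, {"x": 12.8, "y": 8.7, "z": 0, "roll": 0}, {"x": 12.8, "y": 8.7, "z": 0, "roll": 0}, {"x": 12.8, "y": 8.7, "z": -4, "roll": 0}, {"x": 12.8, "y": 8.7, "z": -5.5, "roll": 0}, {"x": 12.8, "y": 8.7, "z": -5.5, "roll": 0}])

```text
time: 14.3
tool_pos: [620.4, -204.0, 53.4]
tcp_rot: [3.139, -0.012, 2.929]
contact_force: [-0.4, -0.6, -0.5]
grip_width: 17.2
```

arm_command(targets=[{"x": 0, "y": 0, "z": 0, "roll": 0}, {"x": 0, "y": 0, "z": -1, "roll": 0}, {"x": 0, "y": 0, "z": -1, "roll": 0}])

```text
time: 14.55
tool_pos: [624.0, -206.1, 49.3]
tcp_rot: [3.141, -0.0, 2.928]
contact_force: [-0.4, 0.4, -0.4]
grip_width: 16.9
```

```bash
python3 snap.py n wrist scene; python3 -c "
from h import *
d=pickle.load(open('n.pkl','rb'))
crop(d['wrist'][0]['img'],180,160,260,190,3,'pics/n2.png')"
```

```text
14.6 [ 624.  -206.1   49.8] [ 3.1415e+00 -1.0000e-04  2.9284e+00] [-0.2 -0.1  0.3] 17.01519835117526
```

View pics/n2.png

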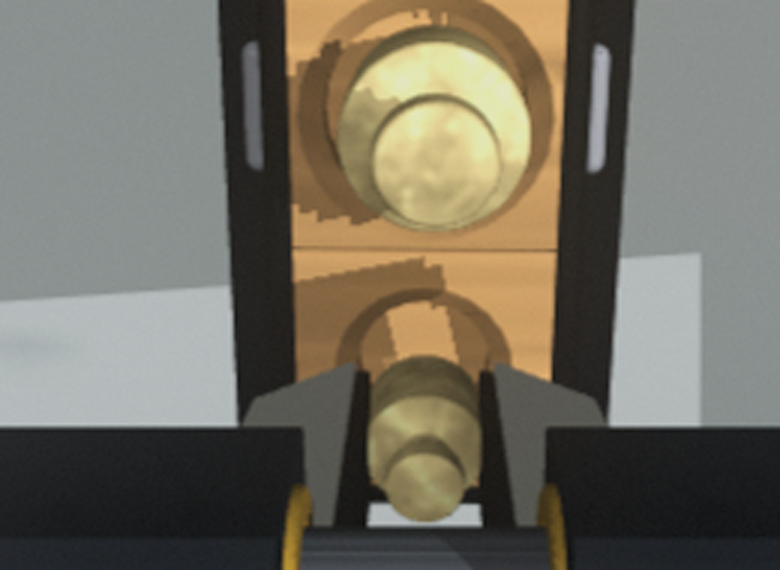

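arm_command(targets=[{"x": 0, "y": 0, "z": -0.6, "roll": 0}, {"x": 0, "y": 0, "z": -1.2, "roll": 0}, {"x": 0, "y": 0, "z": -1.6, "roll": 0}, {"x": 0, "y": 0, "z": -1.9, "roll": 0}, {"x": 0, "y": 0, "z": -1.9, "roll": 0}, {"x": 0, "y": 0, "z": -1.9, "roll": 0}])

```text
time: 15.15
tool_pos: [624.1, -205.8, 30.4]
tcp_rot: [3.141, -0.001, 2.929]
contact_force: [0.2, 0.2, -0.4]
grip_width: 17.2
```

arm_command(targets=[{"x": 0, "y": 0, "z": -0.1, "roll": 0}, {"x": 0, "y": 0, "z": -0.1, "roll": 0}])

```text
time: 15.32
tool_pos: [624.3, -205.9, 29.8]
tcp_rot: [3.142, 0.0, 2.929]
contact_force: [-0.2, 0.4, -0.7]
grip_width: 17.0
```

arm_command(targets=[{"x": 0, "y": 0, "z": 0, "roll": 0}, {"x": 0, "y": 0, "z": 0, "roll": 0}, {"x": 0, "y": 0, "z": 0, "roll": 0}, {"x": 0, "y": 0, "z": 0, "roll": 0}], fingers=0.4)

```text
time: 15.65
tool_pos: [624.3, -205.9, 30.0]
tcp_rot: [3.142, 0.0, 2.929]
contact_force: [0.3, -1.0, 0.5]
grip_width: 35.7
```

arm_command(targets=[{"x": 0, "y": 0, "z": 4, "roll": 0}, {"x": 0, "y": 0, "z": 8, "roll": 0}, {"x": 1.5, "y": -0.3, "z": 12, "roll": 0}, {"x": 3, "y": -0.6, "z": 16, "roll": 0}, {"x": 3, "y": -0.6, "z": 16, "roll": 0}, {"x": 3, "y": -0.6, "z": 16, "roll": 0}, {"x": 3, "y": -0.6, "z": 16, "roll": 0}])

```text
time: 16.23
tool_pos: [653.8, -211.6, 189.1]
tcp_rot: [3.141, -0.001, 2.929]
contact_force: [0.6, 0.4, -0.6]
grip_width: 36.9
```

```bash
python3 snap.py p wrist; python3 -c "
from h import *
d=pickle.load(open('p.pkl','rb'))
crop(d['wrist'][0]['img'],240,60,200,270,2.2,'pics/p2.png')"
```

```text
16.2333 [ 653.8 -211.6  189.1] [ 3.1413e+00 -9.0000e-04  2.9289e+00] [ 0.6  0.4 -0.6] 36.90042035533337
```

View pics/p_wrist.png

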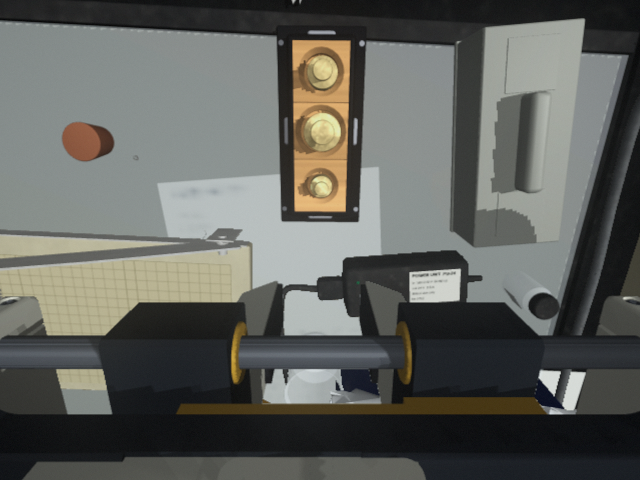

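All three weights stand in their seats, at (321,71), (323,131) and (320,186). I'll use this view to re-measure the case and the cover.

```bash
python3 -c "
from h import *
d=pickle.load(open('p.pkl','rb'))
crop(d['wrist'][0]['img'],265,15,115,220,3.4,'pics/p1.png')
crop(d['wrist'][0]['img'],445,5,150,250,3,'pics/p3.png')"
```

```text
(no output)
```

View pics/p1.png

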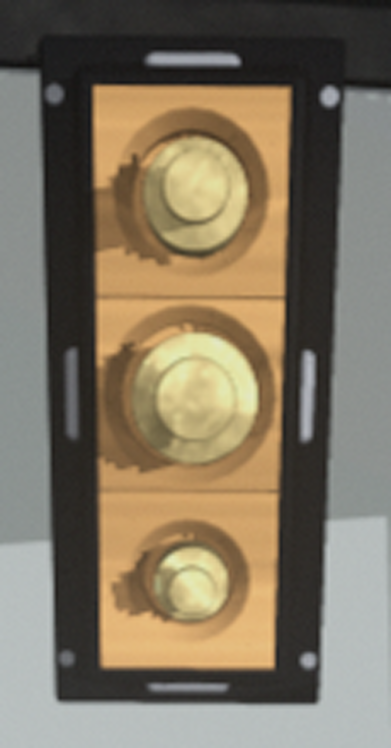

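View pics/p3.png

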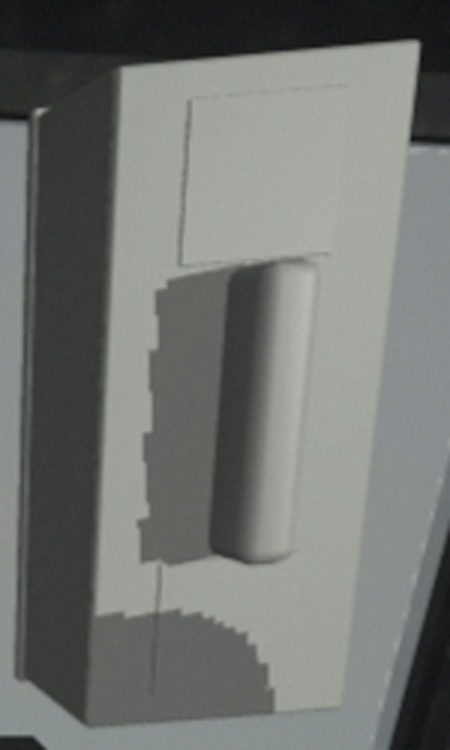

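```bash
cat > m3.py <<'E'
from h import *
def px(pts,x0,y0,s): p=np.array(pts,float);return (p+.5)/s-.5+[x0,y0]
c,o=pickle.load(open('p.pkl','rb'))['wrist']
def rect(P,n):
    P=np.array(P);print(n,'ctr',P.mean(0).round(1),'short',[np.linalg.norm(P[0]-P[1]).round(1),np.linalg.norm(P[2]-P[3]).round(1)],'long',[np.linalg.norm(P[0]-P[2]).round(1),np.linalg.norm(P[1]-P[3]).round(1)],'yaw',[np.arctan2(*(P[k+2]-P[k])[[1,0]]).round(4) for k in(0,1)])
rect([bp(c,*u,27.5,o) for u in px([(93,86),(291,86),(101,667),(276,667)],265,15,3.4)],'wood')
rect([bp(c,*u,11.5,o) for u in px([(41,38),(344,40),(58,700),(318,702)],265,15,3.4)],'flange')
rect([bp(c,*u,65.5,o) for u in px([(121,67),(420,41),(87,724),(341,707)],445,5,3)],'hood')
print('rib top ends',[bp(c,*u,84.5,o).round(1) for u in px([(297,262),(272,558)],445,5,3)])
E
python3 m3.py
```

```text
wood ctr [ 579.4 -195.8   27.5] short [np.float64(45.8), np.float64(46.3)] long [np.float64(137.5), np.float64(137.5)] yaw [np.float64(-0.2208), np.float64(-0.2174)]
flange ctr [ 579.5 -195.9   11.5] short [np.float64(72.9), np.float64(72.8)] long [np.float64(164.1), np.float64(164.3)] yaw [np.float64(-0.2197), np.float64(-0.2201)]
hood ctr [619.1 -48.   65.5] short [np.float64(67.5), np.float64(68.3)] long [np.float64(158.9), np.float64(159.4)] yaw [np.float64(-0.1368), np.float64(-0.1315)]
rib top ends [array([585.6, -43.7,  84.5]), array([652.1, -51.8,  84.5])]
```

arm_command(targets=[{"x": 4.05, "y": 15.4, "z": 3.8, "roll": 0.079}, {"x": 4.05, "y": 15.4, "z": 3.8, "roll": 0.079}, {"x": 4.05, "y": 15.4, "z": 3.8, "roll": 0.079}, {"x": 4.05, "y": 15.4, "z": 3.8, "roll": 0.079}, {"x": 4.05, "y": 15.4, "z": 3.8, "roll": 0.079}, {"x": 4.05, "y": 15.4, "z": 3.8, "roll": 0.079}, {"x": 4.05, "y": 15.4, "z": 3.8, "roll": 0.079}, {"x": 4.05, "y": 15.4, "z": 3.8, "roll": 0.079}])

```text
time: 16.95
tool_pos: [693.8, -59.1, 226.1]
tcp_rot: [-3.141, -0.003, 3.006]
contact_force: [-0.7, -0.6, -0.4]
grip_width: 36.5
```

```bash
python3 snap.py q wrist; python3 -c "
from h import *
d=pickle.load(open('q.pkl','rb'))
crop(d['wrist'][0]['img'],255,5,130,240,3,'pics/q1.png')"
```

```text
16.95 [693.8 -59.1 226.1] [-3.1414e+00 -2.9000e-03  3.0064e+00] [-0.7 -0.6 -0.4] 36.51776831530379
```

View pics/q_wrist.png

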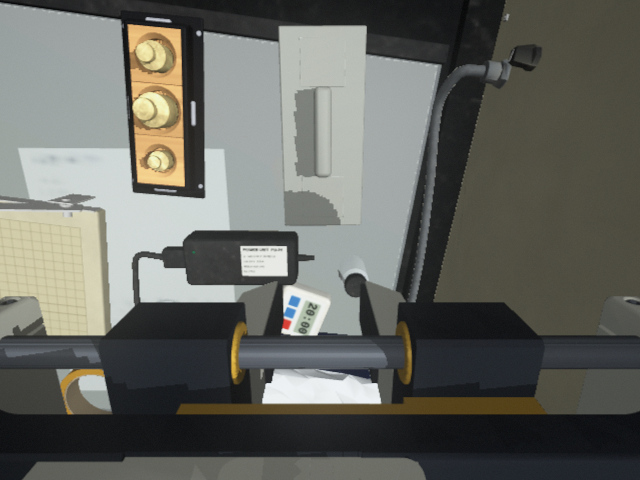

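View pics/q1.png

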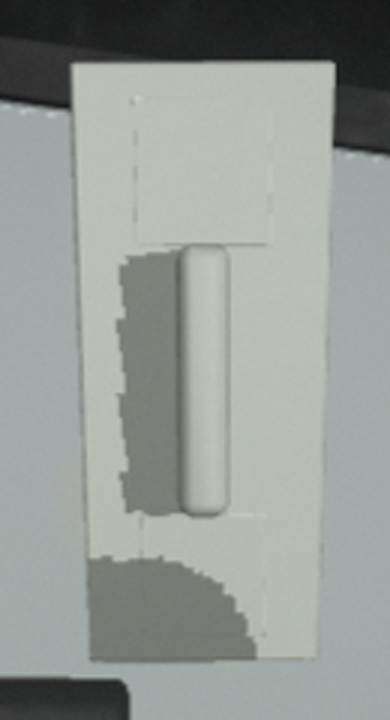

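```bash
cat > m4.py <<'E'
from m3 import *
c,o=pickle.load(open('q.pkl','rb'))['wrist']
P=[bp(c,*u,65.5,o) for u in px([(72,63),(334,62),(90,660),(318,659)],255,5,3)]
rect(P,'hood')
rect([bp(c,*u,27.5,o) for u in np.array([(127,26.),(181,26),(136.5,185.5),(185,186.5)])],'wood from q')
from plant import bot
print(bot.get_obs()['tool_pos'],bot.get_obs()['tcp_rot'])
E
python3 m4.py|tail -3
```

```text
hood ctr [619.7 -47.7  65.5] short [np.float64(67.8), np.float64(68.9)] long [np.float64(159.9), np.float64(159.8)] yaw [np.float64(-0.1354), np.float64(-0.1286)]
wood from q ctr [ 580.6 -196.4   27.5] short [np.float64(47.0), np.float64(47.5)] long [np.float64(139.4), np.float64(140.4)] yaw [np.float64(-0.2252), np.float64(-0.2205)]
[693.94594489 -59.41730378 226.41417457] [-3.14149939e+00 -2.38354783e-03  3.00587333e+00]
```

arm_command(targets=[{"x": -7.45, "y": 1.1, "z": -11, "roll": 0.003}, {"x": -7.45, "y": 1.1, "z": -11, "roll": 0.003}, {"x": -7.45, "y": 1.1, "z": -11, "roll": 0.003}, {"x": -7.45, "y": 1.1, "z": -11, "roll": 0.003}, {"x": -7.45, "y": 1.1, "z": -11, "roll": 0.003}, {"x": -7.45, "y": 1.1, "z": -11, "roll": 0.003}, {"x": -7.45, "y": 1.1, "z": -11, "roll": 0.003}])

```text
time: 17.58
tool_pos: [623.0, -48.1, 120.1]
tcp_rot: [-3.141, 0.006, 3.01]
contact_force: [0.6, -0.6, 0.1]
grip_width: 36.9
```

```bash
python3 snap.py r wrist; python3 -c "
from h import *
d=pickle.load(open('r.pkl','rb'))
crop(d['wrist'][0]['img'],180,100,260,240,3,'pics/r1.png')"
```

```text
17.5833 [623.  -48.1 120.1] [-3.1413  0.0056  3.0098] [ 0.6 -0.6  0.1] 36.88769114871382
```

View pics/r1.png

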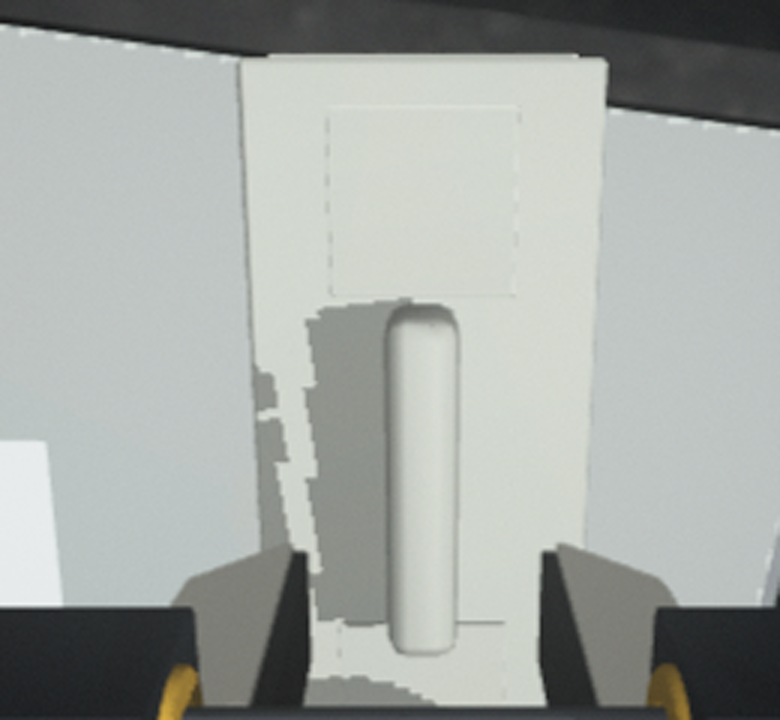

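arm_command(targets=[{"x": 0, "y": 0, "z": 0, "roll": 0}, {"x": 0, "y": 0, "z": -1.5, "roll": 0}, {"x": 0, "y": 0, "z": -2.5, "roll": 0}, {"x": 0, "y": 0, "z": -2.5, "roll": 0}, {"x": 0, "y": 0, "z": -2.5, "roll": 0}])

```text
time: 18.05
tool_pos: [620.2, -46.8, 92.4]
tcp_rot: [3.141, -0.001, 3.011]
contact_force: [0.4, 0.0, 0.7]
grip_width: 36.6
```

```bash
python3 -c "
from plant import bot
o=bot.get_obs();print(o['tool_pos'],o['tcp_rot'])"
```

```text
[620.17020229 -46.8062592   92.38758594] [ 3.14143508e+00 -1.00211349e-03  3.01084920e+00]
```

Go to (619.5, -47.7, about 69) and close.

arm_command(targets=[{"x": -0.05, "y": -0.1, "z": -1, "roll": 0}, {"x": -0.05, "y": -0.1, "z": -2, "roll": 0}, {"x": -0.05, "y": -0.1, "z": -2.3, "roll": 0}, {"x": -0.05, "y": -0.1, "z": -2.3, "roll": 0}, {"x": -0.05, "y": -0.1, "z": -2.3, "roll": 0}, {"x": -0.05, "y": -0.1, "z": -2.3, "roll": 0}])

```text
time: 18.55
tool_pos: [619.9, -47.9, 70.0]
tcp_rot: [3.142, 0.001, 3.011]
contact_force: [-0.7, 0.3, 0.2]
grip_width: 36.7
```

arm_command(targets=[{"x": 0, "y": 0, "z": 0, "roll": 0}, {"x": 0, "y": 0, "z": 0, "roll": 0}, {"x": 0, "y": 0, "z": 0, "roll": 0}, {"x": 0, "y": 0, "z": 0, "roll": 0}, {"x": 0, "y": 0, "z": 0, "roll": 0}, {"x": 0, "y": 0, "z": 0, "roll": 0}, {"x": 0, "y": 0, "z": 0, "roll": 0}], fingers=0.0)

```text
time: 19.13
tool_pos: [619.8, -47.9, 69.9]
tcp_rot: [3.142, 0.0, 3.011]
contact_force: [-0.2, -0.9, -0.3]
grip_width: 14.1
```

```bash
python3 snap.py s wrist; python3 -c "
from h import *
d=pickle.load(open('s.pkl','rb'))
crop(d['wrist'][0]['img'],180,100,260,240,3,'pics/s1.png')"
```

```text
19.1333 [619.8 -47.9  69.9] [3.1416e+00 2.0000e-04 3.0108e+00] [-0.2 -0.9 -0.3] 14.134261115847236
```

View pics/s1.png

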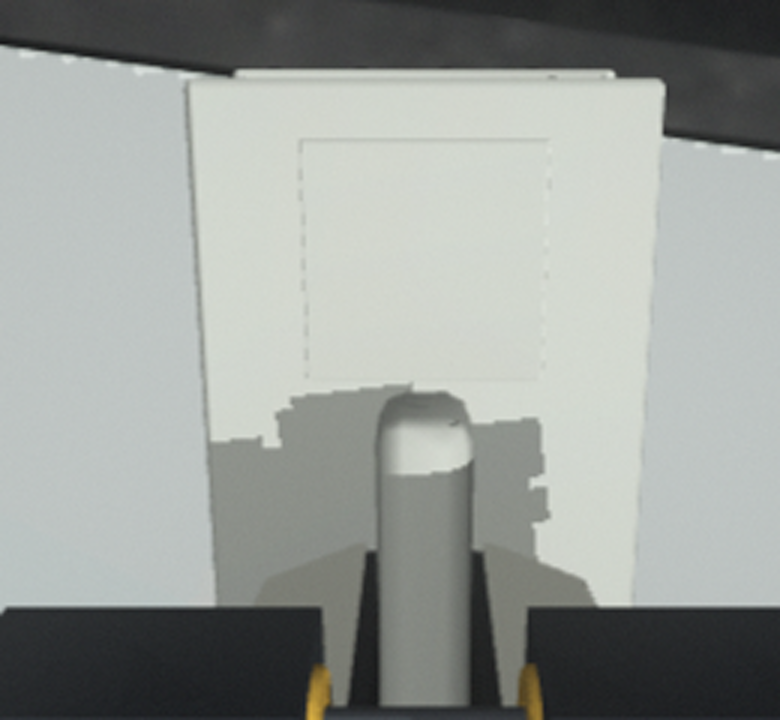

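```bash
cat >> h.py <<'E'
def totool(P,o): return (np.array(P)-o['tool_pos'])@rot(o['tcp_rot'])
E
python3 - <<'E'
from h import *
c,o=pickle.load(open('s.pkl','rb'))['wrist']
for u in [(188,82),(665,84)]:
    u=((np.array(u)+.5)/3-.5+[180,100]); print(totool(bp(c,*u,65.5,o),o))
E
```

```text
[ 80.01468342 -33.46330323   4.35664715]
[79.76231183 34.4541977   4.35762201]
```

arm_command(targets=[{"x": 0, "y": 0, "z": 1, "roll": 0}, {"x": 0, "y": 0, "z": 3, "roll": 0}, {"x": 0, "y": 0, "z": 6, "roll": 0}, {"x": 0, "y": 0, "z": 8.5, "roll": 0}, {"x": 0, "y": 0, "z": 8.5, "roll": 0}, {"x": 0, "y": 0, "z": 8.5, "roll": 0}, {"x": 0, "y": 0, "z": 8.5, "roll": 0}])

```text
time: 19.77
tool_pos: [619.1, -47.7, 154.1]
tcp_rot: [3.141, -0.001, 3.011]
contact_force: [-0.1, 0.5, -1.6]
grip_width: 13.4
```

```bash
python3 snap.py t wrist scene
```

```text
19.8167 [618.8 -47.6 153.5] [ 3.1413e+00 -2.6000e-03  3.0108e+00] [ 0.2 -0.3 -1.8] 13.915251362655352
```

View pics/t_scene.png

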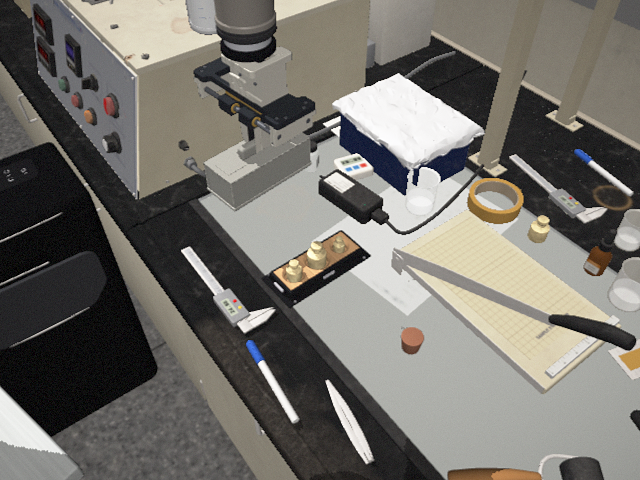

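View pics/t_wrist.png

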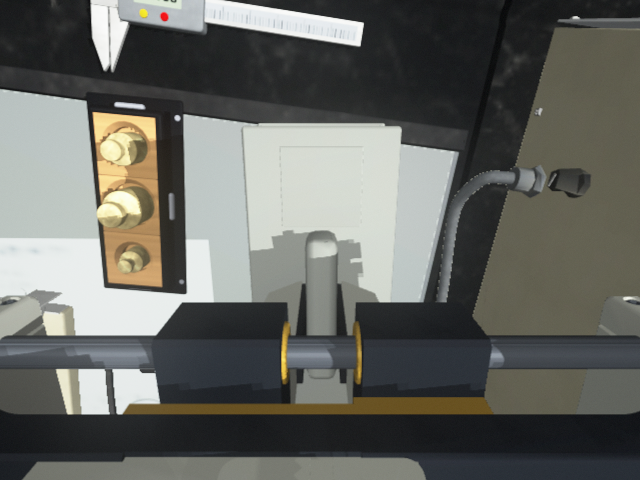

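arm_command(targets=[{"x": -4.0, "y": -14.8, "z": 0, "roll": -0.089}, {"x": -4.0, "y": -14.8, "z": 0, "roll": -0.089}, {"x": -4.0, "y": -14.8, "z": 0, "roll": -0.089}, {"x": -4.0, "y": -14.8, "z": 0, "roll": -0.089}, {"x": -4.0, "y": -14.8, "z": 0, "roll": -0.089}, {"x": -4.0, "y": -14.8, "z": 0, "roll": -0.089}, {"x": -4.0, "y": -14.8, "z": 0, "roll": -0.089}])

```text
time: 20.45
tool_pos: [579.3, -195.3, 153.7]
tcp_rot: [3.141, -0.002, 2.921]
contact_force: [0.2, -0.2, -0.8]
grip_width: 13.5
```

arm_command(targets=[{"x": 0, "y": 0, "z": 0, "roll": 0}, {"x": 0, "y": 0, "z": 0, "roll": 0}, {"x": 0, "y": 0, "z": 0, "roll": 0}])

```text
time: 20.7
tool_pos: [580.0, -194.6, 154.6]
tcp_rot: [3.141, -0.0, 2.924]
contact_force: [0.5, 0.8, -0.8]
grip_width: 13.6
```

```bash
python3 snap.py u wrist scene; python3 -c "
from h import *
d=pickle.load(open('u.pkl','rb'))
crop(d['wrist'][0]['img'],200,80,240,200,3.3,'pics/u1.png')
crop(d['scene'][0]['img'],230,130,180,170,4,'pics/u2.png')"
```

```text
20.75 [ 580.  -194.8  154.7] [ 3.1414e+00 -2.0000e-04  2.9233e+00] [ 0.9 -0.5 -1.1] 13.813883462638291
```

View pics/u1.png

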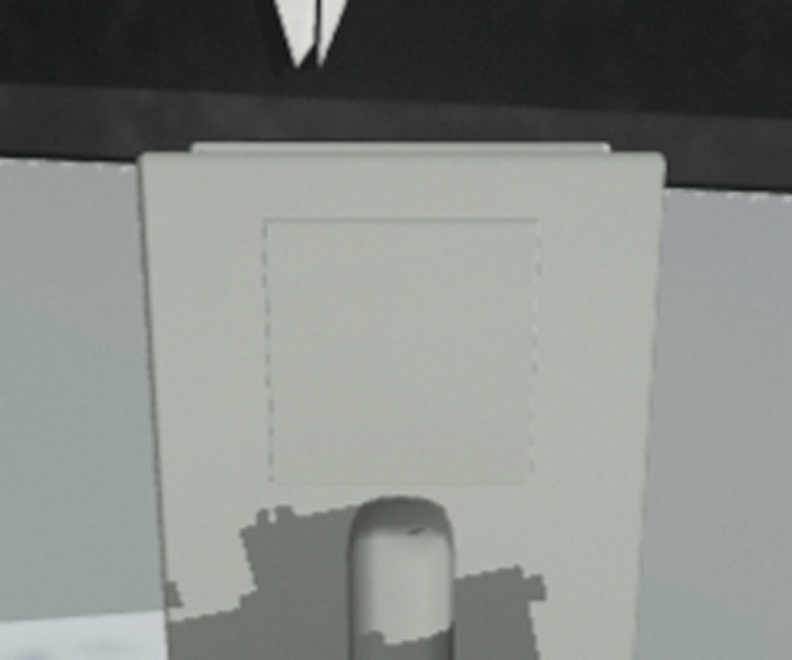

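View pics/u2.png

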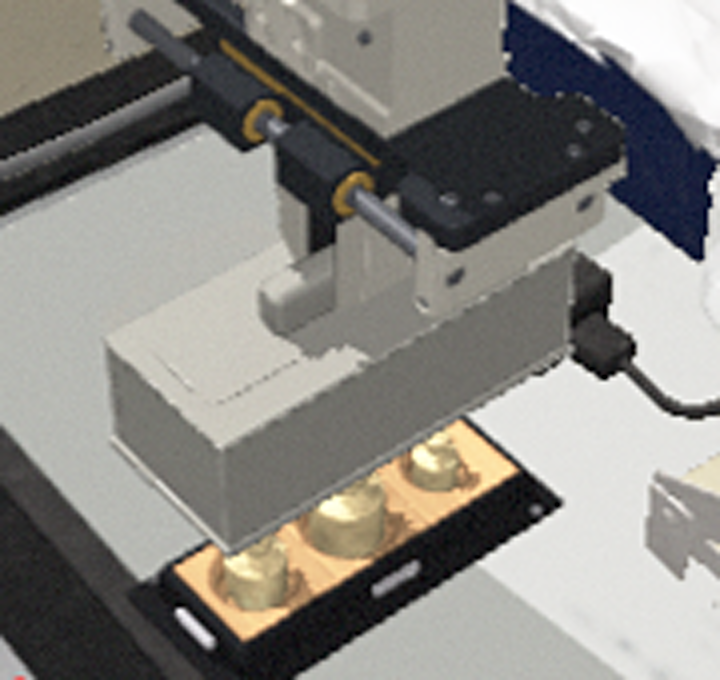

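arm_command(targets=[{"x": -0.05, "y": -0.1, "z": -2, "roll": -0.002}, {"x": -0.05, "y": -0.1, "z": -4, "roll": -0.002}, {"x": -0.05, "y": -0.1, "z": -5.5, "roll": -0.002}, {"x": -0.05, "y": -0.1, "z": -5.8, "roll": -0.002}, {"x": -0.05, "y": -0.1, "z": -5.8, "roll": -0.002}, {"x": -0.05, "y": -0.1, "z": -5.8, "roll": -0.002}, {"x": -0.05, "y": -0.1, "z": -5.8, "roll": -0.002}])

```text
time: 21.38
tool_pos: [580.0, -197.0, 98.1]
tcp_rot: [-3.141, 0.002, 2.92]
contact_force: [0.3, -1.0, -0.8]
grip_width: 13.4
```

```bash
python3 snap.py v wrist scene; python3 -c "
from h import *
d=pickle.load(open('v.pkl','rb'))
crop(d['wrist'][0]['img'],200,80,240,200,3.3,'pics/v1.png')
crop(d['scene'][0]['img'],230,160,180,150,4.4,'pics/v2.png')"
```

```text
21.4333 [ 579.9 -197.1   98.1] [-3.1411e+00  2.3000e-03  2.9199e+00] [ 0.1  0.1 -0.8] 13.838978222394008
```

View pics/v1.png

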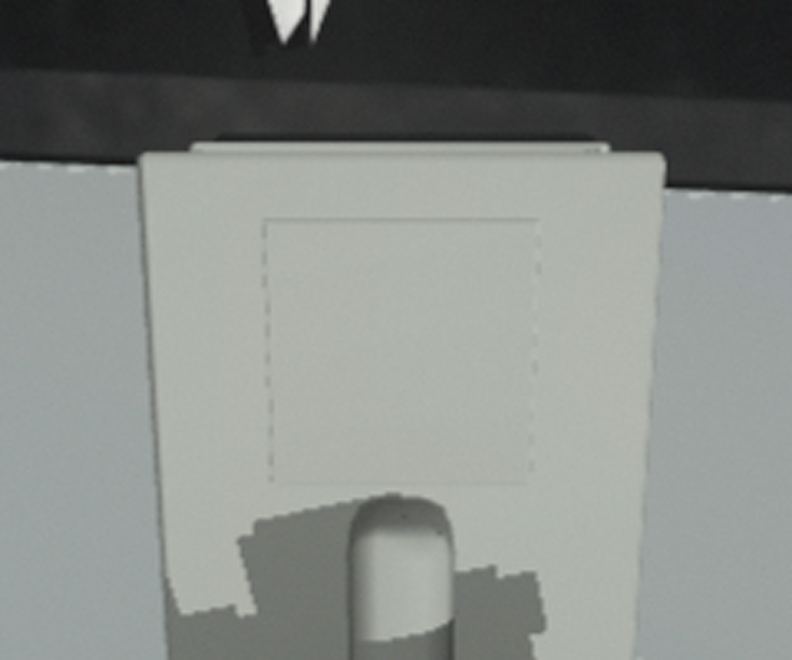

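View pics/v2.png

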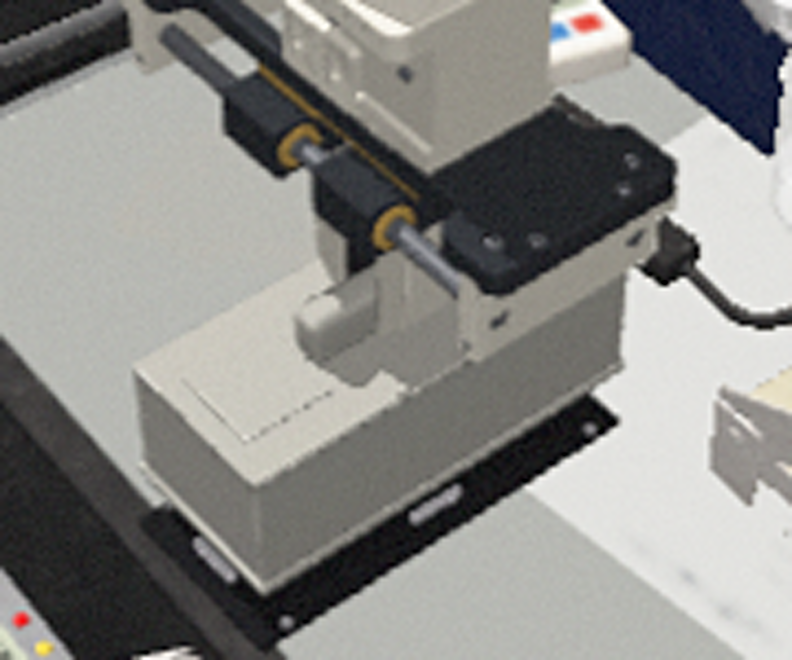

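arm_command(targets=[{"x": -0.03, "y": 0.1, "z": -0.3, "roll": 0.001}, {"x": -0.03, "y": 0.1, "z": -0.3, "roll": 0.001}, {"x": -0.03, "y": 0.1, "z": -0.3, "roll": 0.001}, {"x": -0.03, "y": 0.1, "z": -0.3, "roll": 0.001}])

```text
time: 21.82
tool_pos: [578.9, -195.8, 93.8]
tcp_rot: [3.142, 0.0, 2.921]
contact_force: [0.2, -0.2, -1.3]
grip_width: 13.6
```

arm_command(targets=[{"x": 0.05, "y": 0, "z": -0.2, "roll": 0}, {"x": 0.05, "y": 0, "z": -0.4, "roll": 0}, {"x": 0.05, "y": 0, "z": -0.6, "roll": 0}, {"x": 0.05, "y": 0, "z": -0.8, "roll": 0}, {"x": 0.05, "y": 0, "z": -0.8, "roll": 0}, {"x": 0.05, "y": 0, "z": -0.8, "roll": 0}])

```text
time: 22.32
tool_pos: [579.3, -195.8, 85.5]
tcp_rot: [3.141, -0.0, 2.921]
contact_force: [-0.3, -0.1, -1.7]
grip_width: 14.1
```

arm_command(targets=[{"x": 0, "y": 0, "z": -0.2, "roll": 0}, {"x": 0, "y": 0, "z": -0.4, "roll": 0}, {"x": 0, "y": 0, "z": -0.5, "roll": 0}, {"x": 0, "y": 0, "z": -0.5, "roll": 0}])

```text
time: 22.65
tool_pos: [579.9, -196.0, 81.4]
tcp_rot: [-3.141, 0.001, 2.921]
contact_force: [-0.8, -0.1, 2.9]
grip_width: 13.7
```

Contact with the sprung bars is at TCP z of about 81.4, as predicted. Now I'll press in steps; home should be at about 73.9.

arm_command(targets=[{"x": 0, "y": 0, "z": -0.1, "roll": 0}, {"x": 0, "y": 0, "z": -0.2, "roll": 0}, {"x": 0, "y": 0, "z": -0.3, "roll": 0}, {"x": 0, "y": 0, "z": -0.3, "roll": 0}])

```text
time: 22.98
tool_pos: [579.9, -196.1, 78.4]
tcp_rot: [-3.141, 0.002, 2.921]
contact_force: [1.2, -0.5, 2.4]
grip_width: 14.2
```

arm_command(targets=[{"x": 0, "y": 0, "z": -0.1, "roll": 0}, {"x": 0, "y": 0, "z": -0.2, "roll": 0}, {"x": 0, "y": 0, "z": -0.3, "roll": 0}, {"x": 0, "y": 0, "z": -0.3, "roll": 0}])

```text
time: 23.32
tool_pos: [579.1, -195.8, 73.9]
tcp_rot: [3.141, -0.001, 2.921]
contact_force: [1.7, -1.0, -5.0]
grip_width: 13.8
```

```bash
python3 snap.py w wrist scene; python3 -c "
from h import *
d=pickle.load(open('w.pkl','rb'))
crop(d['wrist'][0]['img'],200,80,240,240,2.4,'pics/w1.png')
crop(d['scene'][0]['img'],230,160,180,150,4.4,'pics/w2.png')"
```

```text
23.3667 [ 579.1 -195.8   73.9] [ 3.1413e+00 -1.1000e-03  2.9207e+00] [ 1.4 -1.  -3.8] 13.541008617135908
```

View pics/w2.png

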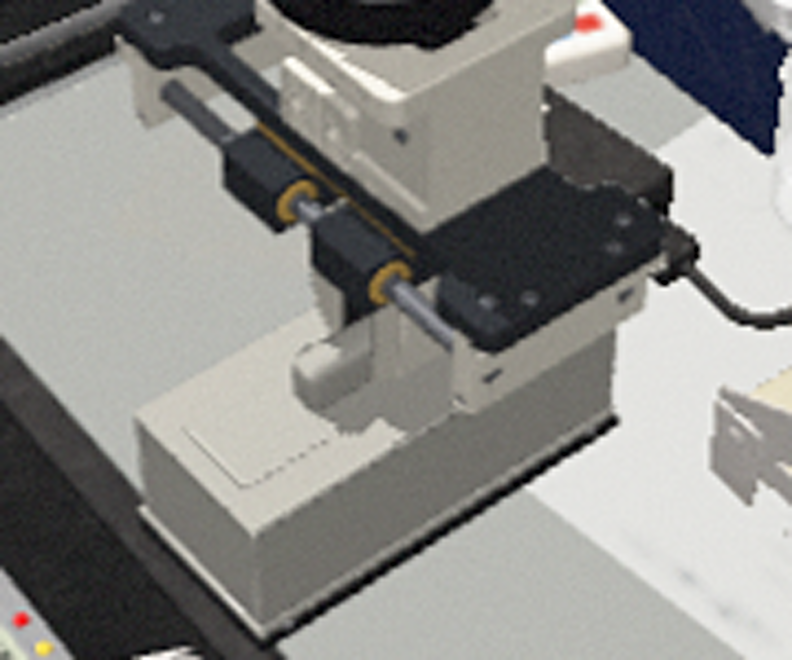

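View pics/w1.png

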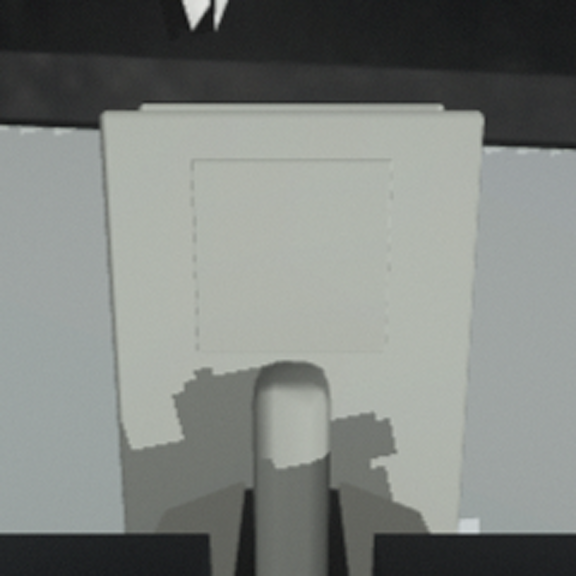

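arm_command(targets=[{"x": 0, "y": 0, "z": -0.1, "roll": 0}, {"x": 0, "y": 0, "z": -0.2, "roll": 0}, {"x": 0, "y": 0, "z": -0.2, "roll": 0}, {"x": 0, "y": 0, "z": -0.2, "roll": 0}])

```text
time: 23.75
tool_pos: [579.2, -195.9, 73.8]
tcp_rot: [-3.141, 0.0, 2.921]
contact_force: [-2.9, -0.9, 5.3]
grip_width: 14.0
```

arm_command(targets=[{"x": 0, "y": 0, "z": -0.1, "roll": 0}, {"x": 0, "y": 0, "z": -0.2, "roll": 0}, {"x": 0, "y": 0, "z": -0.3, "roll": 0}, {"x": 0, "y": 0, "z": -0.3, "roll": 0}])

```text
time: 24.08
tool_pos: [579.2, -195.9, 73.7]
tcp_rot: [-3.141, 0.001, 2.921]
contact_force: [-10.3, 3.1, 25.4]
grip_width: 13.6
```

arm_command(targets=[{"x": 0, "y": 0, "z": 0.3, "roll": 0}, {"x": 0, "y": 0, "z": 0.4, "roll": 0}, {"x": 0, "y": 0, "z": 0.4, "roll": 0}])

```text
time: 24.33
tool_pos: [579.3, -196.0, 73.8]
tcp_rot: [-3.141, -0.0, 2.921]
contact_force: [-1.5, 0.0, 2.7]
grip_width: 13.7
```

arm_command(targets=[{"x": 0, "y": 0, "z": 0, "roll": 0}, {"x": 0, "y": 0, "z": 0, "roll": 0}, {"x": 0, "y": 0, "z": 0, "roll": 0}, {"x": 0, "y": 0, "z": 0, "roll": 0}, {"x": 0, "y": 0, "z": 0, "roll": 0}], fingers=0.45)

```text
time: 24.75
tool_pos: [579.4, -195.7, 73.6]
tcp_rot: [3.141, -0.0, 2.921]
contact_force: [0.5, -0.1, 0.4]
grip_width: 39.6
```

arm_command(targets=[{"x": 0, "y": 0, "z": 3, "roll": 0}, {"x": 0, "y": 0, "z": 7, "roll": 0}, {"x": 0, "y": 0, "z": 11, "roll": 0}, {"x": 3, "y": 0, "z": 14, "roll": 0}, {"x": 7, "y": -1.5, "z": 15, "roll": 0}, {"x": 7, "y": -1.5, "z": 15, "roll": 0}, {"x": 7, "y": -1.5, "z": 15, "roll": 0}, {"x": 7, "y": -1.5, "z": 15, "roll": 0}])

```text
time: 25.42
tool_pos: [648.6, -210.5, 222.2]
tcp_rot: [3.141, -0.003, 2.921]
contact_force: [-0.2, -0.3, -0.2]
grip_width: 41.3
```

```bash
python3 snap.py x wrist scene; python3 -c "
from h import *
d=pickle.load(open('x.pkl','rb'))
crop(d['wrist'][0]['img'],240,5,180,260,3,'pics/x1.png')
crop(d['scene'][0]['img'],230,190,180,130,4.4,'pics/x2.png')"
```

```text
25.4667 [ 648.1 -210.3  222.3] [ 3.1408 -0.0034  2.9207] [-0.1 -0.3 -0.3] 41.15383306638747
```

View pics/x1.png

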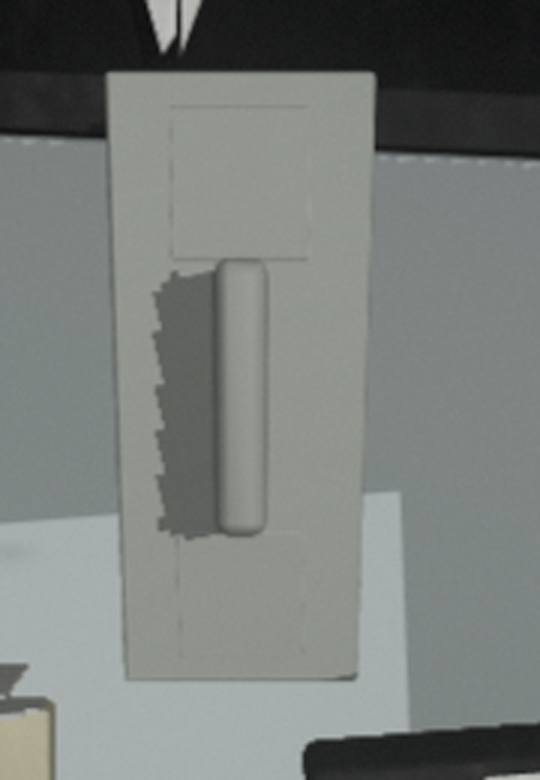

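View pics/x2.png

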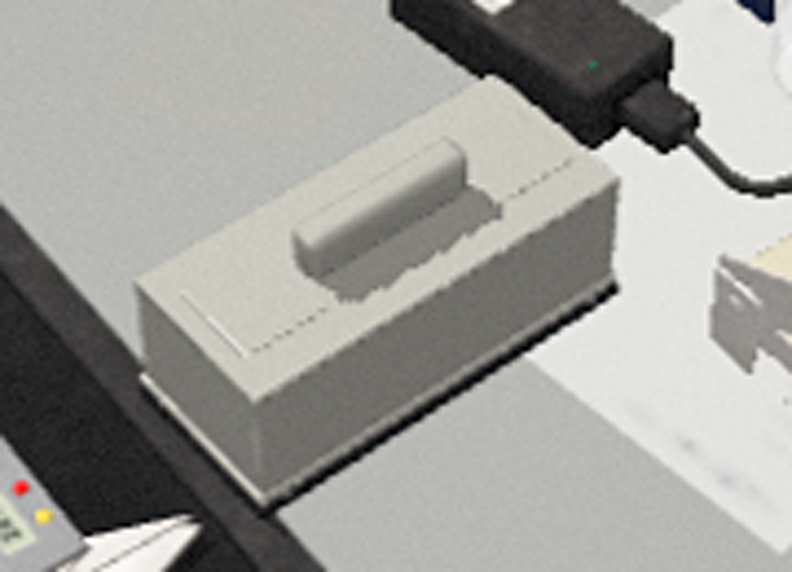

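Run:
```python
from h import *
d=pickle.load(open('x.pkl','rb'))
C=lambda z:[[579.4+np.cos(.2205)*x+np.sin(.2205)*y,-195.9-np.sin(.2205)*x+np.cos(.2205)*y,z] for x,y in [(80.5,34.5),(80.5,-34.5),(-80.5,34.5),(-80.5,-34.5)]]
c,o=d['scene'];s=4.4
for z in (69.5,77.5): print('scene pred',z,((pj(c,C(z))-[230,190]+.5)*s-.5).round())
c,o=d['wrist'];s=3
for z in (69.5,77.5): print('wrist pred',z,((pj(c,C(z),o)-[240,5]+.5)*s-.5).round())
```

```text
scene pred 69.5 [[493.  69.]
 [621. 174.]
 [133. 276.]
 [256. 398.]]
scene pred 77.5 [[494.  53.]
 [622. 158.]
 [131. 260.]
 [255. 383.]]
wrist pred 69.5 [[356. 683.]
 [124. 683.]
 [376.  71.]
 [103.  71.]]
wrist pred 77.5 [[359. 690.]
 [121. 690.]
 [380.  63.]
 [ 99.  63.]]
```

```bash
python3 -c "
from plant import bot
print(bot.close_job())"
```

```text
the job is handed in; nothing more can be done
None
```

All three brass weights are in their own seats in the case (100 g near end, 200 g middle, 50 g far end). The cover is on and pressed home. The job was handed in at about 25.5 s of the 90 s.

- **Weights:** a wrist picture taken before the cover went on showed all three standing upright inside their bores.
- **Cover:** it met the sprung bars at the expected height and snapped through. It then bottomed with the TCP at 73.7 mm (73.9 expected), and a 25 N press moved it no further.
- **All four sides:** in the last scene and wrist pictures, the four top corners of the cover lie within about 8 enlarged pixels (2 image pixels) of where a fully seated cover should be. None are high, and the thin flange line shows on the side facing the scene camera. I did not do a pull test on the cover.
- **Stopper and the fourth brass weight:** I touched neither. The stopper was at the same pixel position in a mid-job scene picture as at the start; I did not measure it again at the end.
- **Release:** the gripper is open and well above the case, and the force reading is near zero.

Two early move calls were refused because I left out the roll field. The arm did not move on them, and I sent them again correctly.

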